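# Pin the draining chute and fit its R-clip

## Task

The draining chute has been put back in its hinge bracket. Push the hinge pin fully home by its head, then take the R-clip out of the white parts rack and push it down onto the pin: straight leg through the pin's cross-hole, bent leg over the shaft, until it snaps fully home, and let go. The pin may have turned a little in its bore, so feel for the hole lightly; force nothing, and leave the basket, basin, brush and scoop where they are.

Things in the scene. Friction and masses are not known exactly. Their poses are not given: they have to be found in the camera images.
- bracket: Steel hinge bracket bolted to the bench, chute on it; never moves. Sizes in mm. Origin: centre of the underside of its 95 x 110 x 10 base plate. z up; x away from the robot along the chute; y along the pin, towards its head. Two cheeks, 50 wide, outer faces at y = 18 and -18, tops at height 105. The trough, 150 wide, below height 95, begins 50 beyond the pin in x.
- hole (a point): Point fixed on the bracket, local (0, -27, 80) mm, axes as the bracket: centre of the pin's cross-hole when the pin is home. It is on the pin's axis, 9 mm outside the -y cheek. The hole is 6.8 mm wide, right through the 28 mm pin, countersunk to about 10 mm along the pin's axis only. The pin ends 14 mm beyond it.
- pin_top (a point): Point fixed on the bracket, local (0, -27, 94) mm: top of the shaft over the hole's centre. The pin is round, 28 mm thick and can turn on its axis (friction 0.07 N m). It starts turned by an unknown angle up to 36 degrees, so the hole's upper mouth may lie up to 8 mm to either side (local x) of this point. A leg 3 mm in, moved level to the middle, turns the hole upright.
- head_home (a point): Point fixed on the bracket, local (0, 27, 80) mm: centre of the outer face of the pin's head when the pin is home. The head is a disc, 44 mm in diameter and 9 mm thick.
- pin (a joint): How far the pin stands out of home (m), along the bracket's +y: 0.018 to 0.030 at the start, 0 when its head is against the cheek (hard stop). It slides with about 3 N of friction and stays where it is left. While it stands out, the cross-hole is hidden inside the -y cheek.
- rack: White plastic parts rack, 72 (x) x 70 (y) x 48 mm high, fixed. Origin: centre of its underside, z up. The clip's legs stand in a slot 7 mm wide (y) and 26 mm long (x), centred in the top; its floor is 12 mm above the bench under the straight leg and 20 mm under the bent leg's tip.
- clip: R-clip of 5 mm brass-coloured wire, about 50 g. Origin: centre of its double-coil loop, 25 mm across and 10 mm thick along local y: grip its two flat faces from above. Straight leg along -z at local x = -10 mm; bent leg beside it on the +x side, in the x-z plane. Starts upright in the rack, axes about as the rack's, loop centre 98 mm above the bench. Either way round on the pin is right.
- clip_seat (a point): Point on the axis of the clip's straight leg, 52 mm below the loop's centre, clip local (-10, 0, -52) mm: it lies at the shaft's centre when the clip is fully home. The leg goes on 34 mm below it. Pressing the clip on the pin or bracket with 30 N or more would spoil it.
- clip_tip (a point): End of the clip's straight leg, clip local (-10, 0, -86) mm. The leg is 5 mm thick, its end cut square. The bent leg's flared tip is at local x = 8, z = -75 mm, so the straight leg enters first.
- clip_leg (a joint): How far the bent leg is sprung open (rad): 0 relaxed, 0.05 to 0.08 as its pinched part rides over the shaft, back to 0 when snapped home. It starts to ride about 20 mm before home and needs a push of roughly 3 to 10 N; past home the clip stops hard against the shaft.
- basket: Blue round draining basket, 170 mm across, 50 mm high, loose. Origin: centre of its underside.
- basin: Pale blue bowl, 190 mm across, 75 mm high, loose. Origin: centre of its underside.
- brush: Blue brush lying on the bench, loose.
- scoop: Steel spoon lying on the bench, loose.

How it is judged:
By the outcome, as a careful person would: the job done as asked, in the order asked, and still so for the second after the job is handed in, with the robot touching nothing.
It also fails if it takes over 72 s, if anything falls off the work surface, if the arm or the gripper's body presses on something with over 40 N, if the wrist force passes 120 N, or if a joint passes its speed limit or range.

## Robot

A 7-joint arm with a two-finger parallel gripper is mounted at the origin on the work surface. World frame = base frame: x ahead of the robot, y to its left, z up, the work surface at z = 0. Lengths are in m, angles in rad, forces in N, time in s.
With the tool pointing down it reaches from about 0.4 to 0.85 m from the base axis. Payload 4.4 kg.
Tool frame: the origin (TCP) lies on the centre line of the jaws, within the pads' length; the fingertips stand 19 mm ahead of it and the grasp point (between the pads) is the TCP; z points along the fingers, y is the line along which they close (so a half turn about z gives the same grasp; the last joint's range is limited). The gripper opens to 94 mm and grips with 3 to 60 N. Pads are 16 mm wide; open, the fingers measure 119 mm over their backs; the gripper's body (75 mm by 177 mm) begins 78 mm behind the grasp point.
Start: joints at [-0.066, 0.628, 0.038, 1.517, -0.027, 0.996, -0.02], TCP at [0.65, 0, 0.224] pointing down, gripper open.
Joint ranges: [-3.06, 3.06], [-0.37, 2.12], [-1.25, 1.32], [0.18, 2.47], [-1.1, 4.24], [0.23, 1.98], [-2.94, 2.94]. Speed limits (rad/s): [2.57, 2.57, 3.14, 3.14, 3.14, 3.14, 3.14].

## Interface

Orientations are given as a rotation vector (axis times angle).
In Python, from rig import env, eyes gives the robot as it stands.
- The arm moves only by the tool servo_tool, never from a script. Its argument "commands" is a list of rows, each a list of 7 numbers: the shift along the world's x, y, z in cm, then the turn, a rotation vector about the world's x, y, z in rad, then the closure, from 0 (fully open) to 1 (shut). A call has exactly 5 rows; each row is the pose to reach, as a shift and turn from the pose commanded when the call began; what a row does not reach only later rows make up. A row lasts 1/10 s, in which the tool goes at most 50 mm and 8.59 degrees, less where a joint would pass 70% of its speed; a pose out of reach is approached as far as the arm can. A call with a gripper value outside its range is refused whole. The fingers move at their own pace and stop on an object; the grip force is fixed at half the most. Time passes only in rows, so rows that repeat a pose let the fingers close, or fill a call up. It gives the time, the measured TCP pose, the force, the opening and the grip force at its end, in the units of the state.
- env.get_state(): the state, without advancing time (a new reading comes with each control period).
- eyes.read_camera(name): name is "scene" or "side" or "wrist"; returns (picture, depth): 420x560x3 uint8, red, green, blue; 420x560 float32, m along the optical axis (not along the pixel's ray), 0 where there is no reading.
- eyes.camera_info(name): a dict with "camera_matrix" (3x3 intrinsics, pixels), "world_from_camera" (4x4, takes a point from camera to world coordinates). Camera axes: x right, y down, z forward; pixel columns grow to the right and rows downward; lengths in m; the calibration is good to about 2 mm. A picture is of the moment at which its call begins: read the wrist's pose just before it. camera_info takes no time and is no camera call; for the wrist camera it gives the pose at the moment of the call.
- env.finish_job(): hands the job in; it is judged then, once.
The state is a dict: "time_s": time; "joint_pos": joint angles; "joint_vel": joint speeds; "tau": joint torques, N m; "position": TCP position; "tcp_rot": TCP orientation; "force": force on the tool from outside, world axes, zero at the start; "ft_torque": the same for the moment, N m; "finger_gap": finger opening in m; "grasp_force": force on a finger pad.
Only numpy, scipy, OpenCV 4.12 (cv2) and the standard library are available. Lean on these libraries where they do the work, as an engineer would, in place of code of your own. Each camera call takes 0.05 s, during which the arm holds its last target. There are 200 camera calls.

## Working session

There is one attempt and no reset: what is moved stays moved. The work goes in short steps, Python scripts to look and compute and a tool call to move; the robot and the scene stay as the last step left them, time stands still between calls to the robot, and variables do not carry over. Pictures are saved under pics/ and viewed, at most 10 in all, crops included, and the job is handed in when it is done.

Besides the shell and the picture viewer there is one more tool, called after "Call:" by a JSON object that holds its "method" and its "body", one argument or row to a line. servo_tool: Moves the arm, as the interface text tells. Its arguments: {"type":"object","properties":{"commands":{"type":"array","items":{"type":"array","items":{"type":"number"}}}},"required":["commands"]}

```bash
mkdir -p pics
cat > h.py <<'E'
import numpy as np, cv2
from rig import env, eyes
def grab(n):
    ci=eyes.camera_info(n); im,d=eyes.read_camera(n)
    K=np.array(ci["camera_matrix"]);T=np.array(ci["world_from_camera"])
    v,u=np.mgrid[:420,:560]
    P=np.stack([(u-K[0,2])/K[0,0]*d,(v-K[1,2])/K[1,1]*d,d],-1)@T[:3,:3].T+T[:3,3]
    P[d==0]=np.nan
    return im,d,P,K,T
def save(f,im): cv2.imwrite("pics/"+f,cv2.cvtColor(im,cv2.COLOR_RGB2BGR))
E
python3 - <<'E'
from h import *
for n in ["scene","side","wrist"]:
    im,d,P,K,T=grab(n); save(n+"0.png",im); np.savez("/tmp/%s0.npz"%n,im=im,d=d,P=P,K=K,T=T); print(n,T[:3,3].round(3),T[:3,2].round(2),K[0,0])
a=cv2.imread("pics/scene0.png");b=cv2.imread("pics/side0.png")
s=env.get_state();print(s["position"],s["tcp_rot"],s["force"],s["finger_gap"],s["time_s"])
E
```

```text
scene [1.17  0.512 0.876] [-0.56 -0.46 -0.69] 459.6377150352017
side [ 0.105 -0.663  0.731] [ 0.41  0.66 -0.63] 416.4302904517304
wrist [0.65  0.074 0.384] [ 0.   -0.26 -0.97] 298.88080394270327
[6.49544609e-01 2.24103244e-05 2.23790781e-01] [-2.22073563e+00 -2.22078954e+00  1.60690520e-03] [-0.08060111 -0.4976361   0.07705223] 0.09395612576242456 0.15
```

View pics/scene0.png

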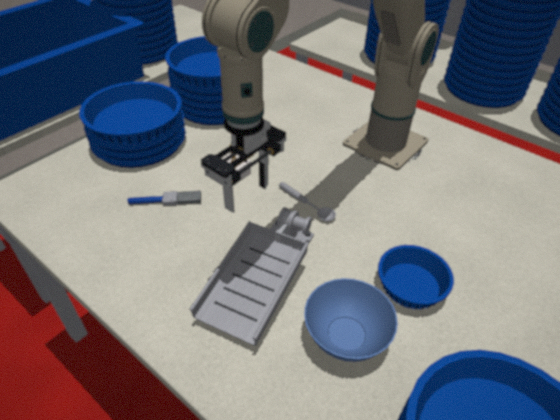

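View pics/side0.png

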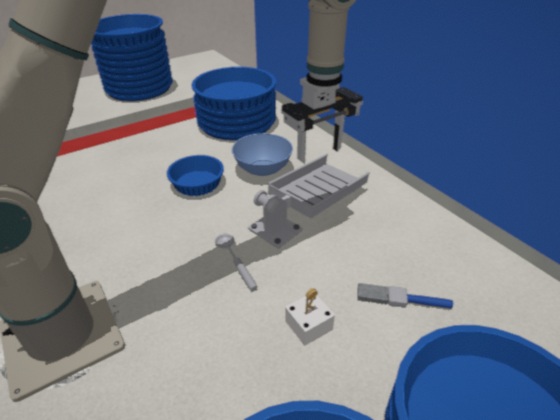

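View pics/wrist0.png

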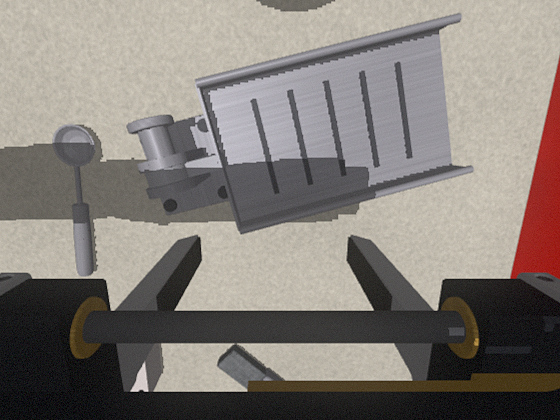

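The scene view shows the chute and bracket around (290,225). The side view shows the rack at (310,318), with the clip at (311,297), and the bracket at (275,225). The wrist view shows the pin head at (150,122), still standing out. The chute runs to the right with about 14° of yaw.

Run:
```python
from h import *
w=np.load("/tmp/wrist0.npz");s=np.load("/tmp/side0.npz");c=np.load("/tmp/scene0.npz")
P=w["P"]
print("bench z wrist",np.nanmedian(P[10:30,20:100,2]), "side",np.nanmedian(s["P"][340:380,200:260,2]))
# trough from wrist
z=P[...,2]
v,u=np.mgrid[:420,:560]
m=(z>0.02)&(v<232)&(u>195); pts=P[m][:,:2].astype(np.float32)
r=cv2.minAreaRect(pts*1000);print("trough rect",r)
# pixel probes
for n,(uu,vv) in dict(head=(150,122),flange=(160,160),cheek=(165,145),shaft=(157,148),boltL=(170,206),boltR=(222,192),low=(175,185)).items(): print(n,P[vv,uu].round(4))
# side: bright rack & brass clip
Q=s["P"];im=s["im"].astype(int);hsv=cv2.cvtColor(s["im"],cv2.COLOR_RGB2HSV)
box=np.zeros(z.shape,bool);box[280:345,280:340]=1
clip=box&(hsv[...,1]>100)&(Q[...,2]>0.05)
p=Q[clip];print("clip n",clip.sum(),np.nanmedian(p,0),np.nanmin(p,0),np.nanmax(p,0))
top=box&(abs(Q[...,2]-0.048)<0.004);p=Q[top];print("top",top.sum(),np.median(p,0))
print("rect",cv2.minAreaRect((p[:,:2]*1000).astype(np.float32)))
def crop(im,x0,y0,x1,y1,k): return cv2.resize(im[y0:y1,x0:x1],None,fx=k,fy=k,interpolation=cv2.INTER_CUBIC)
a=crop(w["im"],100,80,260,240,2.5); b=crop(s["im"],240,170,340,350,2.2222);
a=crop(w["im"],100,80,260,240,2.5);b=crop(s["im"],240,180,340,240,4);d=crop(s["im"],270,280,370,345,4)
out=np.zeros((500,800,3),np.uint8);out[:400,:400]=a;out[:240,400:800]=b;out[240:500,400:800]=d
save("crops.png",out)
np.set_printoptions(suppress=True)
print(clip.sum()); print(np.c_[np.argwhere(clip)[::8,::-1],Q[clip][::8].round(3)])
```

```text
bench z wrist -0.00037372923371514766 side -0.0007523140020659902
trough rect ((705.5382690429688, 69.78387451171875), (289.80975341796875, 157.97181701660156), 13.996894836425781)
head [0.5367 0.0801 0.0994]
flange [0.5442 0.046  0.104 ]
cheek [0.5447 0.0589 0.0887]
shaft [0.5381 0.0563 0.0924]
boltL [ 0.5174 -0.0213  0.0144]
boltR [ 0.5849 -0.0026  0.0162]
low [0.5558 0.0223 0.1031]
clip n 82 [ 0.44034521 -0.25999072  0.09610766] [ 0.42929187 -0.26360131  0.05606912] [ 0.44888031 -0.2521318   0.1116381 ]
top 930 [ 0.43262372 -0.2642004   0.04711552]
rect ((438.690185546875, -257.8385314941406), (71.46285247802734, 73.76980590820312), 88.5292739868164)
82
[[312.    289.      0.444  -0.255   0.106]
 [315.    290.      0.447  -0.261   0.107]
 [308.    292.      0.434  -0.256   0.106]
 [316.    292.      0.449  -0.262   0.102]
 [314.    293.      0.449  -0.257   0.094]
 [313.    294.      0.447  -0.256   0.09 ]
 [312.    295.      0.445  -0.256   0.089]
 [311.    296.      0.44   -0.259   0.092]
 [312.    297.      0.442  -0.26    0.089]
 [313.    298.      0.441  -0.264   0.09 ]
 [311.    307.      0.441  -0.26    0.06 ]]
```

View pics/crops.png

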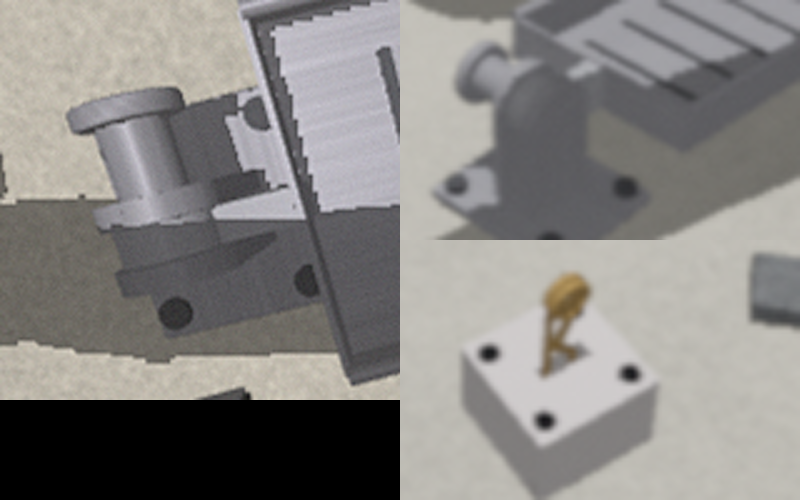

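```bash
cat >> h.py <<'E'
from scipy.optimize import least_squares
def surf(q):  # distance of local points (mm) to bracket-ish model
    x,y,z=q.T; r=np.hypot(x,z-80)
    return r
def fitb(pts,p0,out):
    # p: x0,y0(mm),yaw ; o: pin standout
    def res(p):
        c,s=np.cos(p[2]),np.sin(p[2]); dx=pts[:,0]-p[0];dy=pts[:,1]-p[1]
        x=c*dx+s*dy;y=-s*dx+c*dy;z=pts[:,2];r=np.hypot(x,z-80);o=p[3]
        def cyl(R,a,b): # capped solid distance
            dr=r-R; da=np.maximum(a-y,y-b)
            return np.where((dr<0)&(da<0),np.maximum(dr,da),np.hypot(np.maximum(dr,0),np.maximum(da,0)))
        D=np.stack([cyl(22,18+o,27+o),cyl(14,-41+o,27+o),cyl(25,8,18),cyl(25,-18,-8)])
        i=np.argmin(np.abs(D),0)
        return D[i,np.arange(len(y))]
    return least_squares(res,p0,loss="soft_l1",f_scale=2,diff_step=1e-4),res
E
python3 - <<'E'
from h import *
A={}
for n in ["wrist","side","scene"]:
    P=np.load("/tmp/%s0.npz"%n)["P"].reshape(-1,3)*1000
    m=(P[:,2]>82)&(P[:,0]>490)&(P[:,0]<580)&(P[:,1]>-10)&(P[:,1]<110); A[n]=P[m]; print(n,m.sum())
for k in [["wrist"],["side"],["wrist","side","scene"]]:
    q=np.concatenate([A[n] for n in k]); best=None
    for x0 in (530,540,550):
      for y0 in (20,30,40,50):
        for o in (18,24,30):
          r,f=fitb(q,[x0,y0,np.radians(14),o],0)
          if best is None or r.cost<best[0].cost: best=(r,f)
    r,f=best; print(k,len(q),r.x.round(3),r.cost/len(q),np.median(abs(f(r.x))))
E
```

```text
wrist 3826
side 651
scene 640
['wrist'] 3826 [5.46775e+02 3.25420e+01 4.06000e-01 2.54640e+01] 48.26227172788582 1.6277200772034508
['side'] 651 [5.42425e+02 2.94870e+01 2.64000e-01 2.90010e+01] 173.6531225459856 2.656877247340603
['wrist', 'side', 'scene'] 5117 [5.46261e+02 3.13890e+01 3.79000e-01 2.70280e+01] 76.51382215578754 1.8399110550530864
```

Run:
```python
from h import *
A={}
c,s=np.cos(.245),np.sin(.245)
for n in ["wrist","side","scene"]:
    P=np.load("/tmp/%s0.npz"%n)["P"].reshape(-1,3)*1000
    dx,dy=P[:,0]-545,P[:,1]-31; x=c*dx+s*dy;y=-s*dx+c*dy
    t=(P[:,2]>40)&(x>70)&(x<320)&(abs(y)<95)
    print(n,"trough",t.sum(),cv2.minAreaRect(P[t][:,:2].astype(np.float32)))
    m=(P[:,2]>82)&(P[:,2]<110)&(x>-30)&(x<26)&(y>-45)&(y<65); A[n]=P[m]
for k in [["wrist"],["side"],["scene"],["wrist","side","scene"]]:
    q=np.concatenate([A[n] for n in k]); best=None
    for x0 in (535,545):
      for y0 in (22,32,42):
        for o in (18,24,30):
          r,f=fitb(q,[x0,y0,.245,o],0)
          if best is None or r.cost<best[0].cost: best=(r,f)
    r,f=best; print(k,len(q),r.x.round(3),r.cost/len(q),np.median(abs(f(r.x))))
```

```text
wrist trough 61912 ((729.6619873046875, 75.79721069335938), (240.0860137939453, 157.9718017578125), 13.996886253356934)
side trough 4093 ((730.201171875, 68.76457214355469), (238.471923828125, 172.8662872314453), 14.358246803283691)
scene trough 12551 ((731.921630859375, 69.27482604980469), (241.3231201171875, 173.72669982910156), 13.95880126953125)
['wrist'] 3229 [5.4167e+02 2.8160e+01 2.5500e-01 2.8977e+01] 1.4569403941384476 0.5593805303215618
['side'] 387 [5.40847e+02 2.92350e+01 2.40000e-01 2.86960e+01] 1.3919350776575767 1.0041550825097794
['scene'] 442 [5.43167e+02 2.95500e+01 2.66000e-01 2.87320e+01] 1.6797014970943287 1.0168727556052737
['wrist', 'side', 'scene'] 4058 [5.41519e+02 2.92360e+01 2.55000e-01 2.83220e+01] 1.4956395944180068 0.6465997897706082
```

Call:
{"method": "servo_tool", "body": {
  "commands": [
    [-4,3.3,0,0,0,0.1,1],
    [-8,6.6,0,0,0,0.2,1],
    [-12.75,10.6,0,0,0,0.248,1],
    [-12.75,10.6,-4,0,0,0.248,1],
    [-12.75,10.6,-4,0,0,0.248,1]
  ]
}}

```text
time_s: 0.65
position: [0.5174, 0.1076, 0.1817]
tcp_rot: [-1.92, -2.479, 0.01]
force: [-0.3, -0.3, 0.4]
finger_gap: 0.0574
grasp_force: 0.0
```

Call:
{"method": "servo_tool", "body": {
  "commands": [
    [0,0,-4,0,0,0,1],
    [0,0,-8,0,0,0,1],
    [0,0,-9.8,0,0,0,1],
    [0,0,-9.8,0,0,0,1],
    [0,0,-9.8,0,0,0,1]
  ]
}}

```text
time_s: 1.15
position: [0.5241, 0.1051, 0.0871]
tcp_rot: [1.931, 2.477, 0.001]
force: [0.0, 0.1, 0.9]
finger_gap: 0.0171
grasp_force: 0.0
```

Call:
{"method": "servo_tool", "body": {
  "commands": [
    [0,0,0,0,0,0,1],
    [0.25,-0.97,-0.2,0,0,0,1],
    [0.49,-1.94,-0.2,0,0,0,1],
    [0.73,-2.9,-0.2,0,0,0,1],
    [0.88,-3.5,-0.2,0,0,0,1]
  ]
}}

```text
time_s: 1.65
position: [0.5323, 0.0702, 0.0851]
tcp_rot: [1.93, 2.477, 0.002]
force: [-0.2, 3.2, 1.6]
finger_gap: 0.0002
grasp_force: 1.6
```

Call:
{"method": "servo_tool", "body": {
  "commands": [
    [0,0,0,0,0,0,1],
    [0.05,-0.2,0,0,0,0,1],
    [0.1,-0.4,0,0,0,0,1],
    [0.13,-0.5,0,0,0,0,1],
    [0.13,-0.5,0,0,0,0,1]
  ]
}}

```text
time_s: 2.15
position: [0.5321, 0.0662, 0.0843]
tcp_rot: [-1.929, -2.479, 0.001]
force: [-0.8, 1.8, 2.8]
finger_gap: 0.0006
grasp_force: 1.3
```

Call:
{"method": "servo_tool", "body": {
  "commands": [
    [0.05,-0.1,0,0,0,0,1],
    [0.08,-0.2,0,0,0,0,1],
    [0.1,-0.3,0,0,0,0,1],
    [0.1,-0.3,0,0,0,0,1],
    [0.1,-0.3,0,0,0,0,1]
  ]
}}

```text
time_s: 2.65
position: [0.5325, 0.065, 0.0843]
tcp_rot: [-1.926, -2.478, -0.0]
force: [-4.1, 6.5, 2.9]
finger_gap: 0.0006
grasp_force: 3.5
```

Call:
{"method": "servo_tool", "body": {
  "commands": [
    [0.02,-0.1,0,0,0,0,1],
    [0.04,-0.2,0,0,0,0,1],
    [0.04,-0.2,0,0,0,0,1],
    [0.04,-0.2,0,0,0,0,1],
    [0.04,-0.2,0,0,0,0,1]
  ]
}}

```text
time_s: 3.15
position: [0.5324, 0.0649, 0.0843]
tcp_rot: [-1.923, -2.478, -0.002]
force: [-4.1, 10.8, 3.7]
finger_gap: 0.0002
grasp_force: 5.5
```

Call:
{"method": "servo_tool", "body": {
  "commands": [
    [0.04,-0.2,0,0,0,0,1],
    [0.08,-0.4,0,0,0,0,1],
    [0.08,-0.4,0,0,0,0,1],
    [0.08,-0.4,0,0,0,0,1],
    [0.08,-0.4,0,0,0,0,1]
  ]
}}

```text
time_s: 3.65
position: [0.5324, 0.0649, 0.0844]
tcp_rot: [-1.918, -2.478, -0.006]
force: [-6.0, 17.7, 4.3]
finger_gap: 0.0005
grasp_force: 9.4
```

Call:
{"method": "servo_tool", "body": {
  "commands": [
    [-0.2,1.2,0,0,0,0,1],
    [-0.6,3,0,0,0,0,1],
    [-0.6,3,4,0,0,0,0.6],
    [-0.6,3,9,0,0,0,0.6],
    [-0.6,2,14,0,0,0,0.6]
  ]
}}

```text
time_s: 4.15
position: [0.5289, 0.0774, 0.2248]
tcp_rot: [1.928, 2.48, -0.001]
force: [0.8, 0.0, 0.0]
finger_gap: 0.0212
grasp_force: 0.0
```

Call:
{"method": "servo_tool", "body": {
  "commands": [
    [0.4,-4,0,0,0,0,0],
    [0.8,-8,-2,0,0,0,0],
    [1.6,-12,-5,0,0,0,0],
    [1.6,-13.7,-6,0,0,0,0],
    [1.6,-13.7,-6,0,0,0,0]
  ]
}}

```text
time_s: 4.65
position: [0.5435, -0.0648, 0.1618]
tcp_rot: [-1.938, -2.472, 0.007]
force: [-0.0, -0.3, 0.0]
finger_gap: 0.0611
grasp_force: 0.0
```

Run:
```python
from h import *
im,d,P,K,T=grab("wrist"); np.savez("/tmp/w1.npz",im=im,d=d,P=P,K=K,T=T)
A={}
c,s=np.cos(.248),np.sin(.248)
Q=P.reshape(-1,3)*1000; dx,dy=Q[:,0]-541.6,Q[:,1]-28.8; x=c*dx+s*dy;y=-s*dx+c*dy
m=(Q[:,2]>84)&(Q[:,2]<110)&(x>-30)&(x<26)&(y>-45)&(y<45)
r,f=fitb(Q[m],[541.6,28.8,.248,0],0);print(m.sum(),r.x.round(3),r.cost/m.sum())
def px(l):
    w=np.array([541.6+c*l[0]-s*l[1],28.8+s*l[0]+c*l[1],l[2]])/1000; q=T[:3,:3].T@(w-T[:3,3]); return (K@q)[:2]/q[2]
u,v=px((0,-27,94));print(u,v,T[:3,3],env.get_state()["position"])
u,v=int(u),int(v);k=im[max(0,v-60):v+60,max(0,u-60):u+60];save("hole.png",cv2.resize(k,None,fx=5,fy=5,interpolation=cv2.INTER_CUBIC))
```

```text
5034 [5.41331e+02 2.87760e+01 2.48000e-01 1.13300e+00] 1.4790369786038178
301.25527897278164 141.94166433389805 [0.52648863 0.00774322 0.32174932] [ 0.54437764 -0.06179685  0.1628667 ]
```

View pics/hole.png

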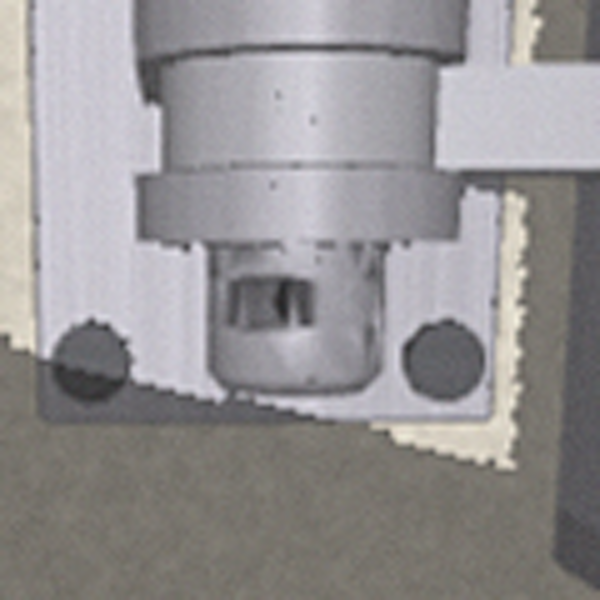

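The crop shows the pin end spanning columns 210–385, with its axis at about 297. The dark cross-hole mouth is at rows 270–330 and columns 232–315, so it is turned towards −x. I'll check the profile in depth.

Run:
```python
from h import *
w=np.load("/tmp/w1.npz");P=w["P"]*1000
c,s=np.cos(.248),np.sin(.248)
dx,dy=P[...,0]-541.4,P[...,1]-28.8; L=np.stack([c*dx+s*dy,-s*dx+c*dy,P[...,2]],-1)
np.set_printoptions(suppress=True,linewidth=200)
for v in (137,140,142,144,147,152): print(v,"\n",L[v,282:320:1].round(1)[:, [0,2]].T, L[v,300,1])
print(w["im"][142,280:322].mean(1).round(0))
```

```text
137 
 [[-13.9 -13.1 -12.4 -11.7 -11.  -10.3  -9.6  -8.8  -8.1  -7.3  -6.5  -5.8  -5.1  -4.4  -3.7  -2.9  -2.2  -1.5  -0.8  -0.2   0.7   1.4   2.2   2.9   3.8   4.5   5.1   6.    7.    7.6   8.4   9.3
   10.2  11.1  12.1  13.   24.3  25.5]
 [ 82.6  84.7  85.   88.1  88.7  90.1  91.3  90.   91.7  90.9  90.3  91.3  92.4  91.8  92.5  92.8  92.6  93.5  94.2  95.7  94.1  94.7  93.9  93.9  92.8  93.3  93.9  93.   91.1  91.7  91.5  90.2
   88.9  87.7  86.   85.   10.6   9.5]] -23.456543409762297
140 
 [[-13.9 -13.2 -12.4 -11.7 -11.  -10.3  -9.5  -8.8  -8.   -7.1  -6.2  -5.5  -4.3  -3.5  -2.7  -2.   -1.1  -1.4  -0.7  -0.    0.8   1.5   2.3   3.1   3.8   4.6   5.2   6.2   6.9   7.7   8.5   9.3
   10.2  11.2  12.1  13.3  24.5  25.5]
 [ 83.2  85.8  86.9  88.1  89.8  91.   90.7  90.4  89.4  87.3  85.9  85.5  79.9  79.7  79.6  79.8  79.5  93.2  92.9  93.9  93.   93.8  93.1  92.6  93.3  92.   93.8  91.5  92.2  91.9  91.   90.8
   89.5  88.1  87.1  84.    9.7  10.3]] -25.673337619130628
142 
 [[-13.9 -13.2 -12.4 -11.7 -11.  -10.2  -9.5  -8.8  -7.9  -7.1  -6.2  -5.3  -4.4  -3.5  -2.7  -1.9  -1.2  -1.
[... 1368 characters left out ...]

 [[-13.9 -13.2 -12.4 -11.7 -11.  -10.2  -9.4  -8.7  -8.   -7.2  -6.5  -5.8  -5.   -4.3  -3.6  -2.8  -2.1  -1.3  -0.6   0.    0.8   1.5   2.4   3.1   3.9   4.7   5.6   6.3   7.2   8.    8.8   9.8
   10.5  11.7  12.5  23.8  24.9  25.9]
 [ 82.6  86.1  85.   87.8  89.7  88.8  89.6  90.4  91.4  91.5  92.4  92.9  92.4  93.   93.1  93.3  93.7  93.   93.4  94.9  94.4  95.5  93.8  93.9  93.8  93.2  92.2  92.3  91.5  91.   90.3  88.6
   89.   86.4  85.6  10.3   9.8  10.3]] -34.47604889544257
[205. 206. 144. 101. 123. 132. 112.  83.  90. 120. 106. 104. 101. 108. 117.  99.  62.  40.  70. 123. 101.  73.  88. 113. 151. 159. 155. 163. 156. 161. 159. 153. 148. 134. 133. 130. 146. 120. 172.
 195. 194. 191.]
```

Call:
{"method": "servo_tool", "body": {
  "commands": [
    [-2,-3,3,0,0,0.14,0],
    [-4,-6,6.2,0,0,0.28,0],
    [-6,-9,6.2,0,0,0.42,0],
    [-8,-11,6.2,0,0,0.56,0],
    [-10,-13,6.2,0,0,0.7,0]
  ]
}}

```text
time_s: 5.2
position: [0.4452, -0.1894, 0.227]
tcp_rot: [0.95, 2.991, -0.001]
force: [0.6, 0.3, 0.1]
finger_gap: 0.0941
grasp_force: 0.0
```

Call:
{"method": "servo_tool", "body": {
  "commands": [
    [-1,-1.5,0,0,0,0.14,0],
    [-2,-3,0,0,0,0.28,0],
    [-3.5,-4.5,0,0,0,0.42,0],
    [-5,-6,0,0,0,0.56,0],
    [-5.4,-6.6,0,0,0,0.623,0]
  ]
}}

```text
time_s: 5.7
position: [0.3903, -0.2562, 0.2265]
tcp_rot: [-0.007, 3.141, -0.003]
force: [-0.3, -0.2, 0.1]
finger_gap: 0.0942
grasp_force: 0.0
```

```bash
cat > clip.py <<'E'
from h import *
import sys
env.get_state()
im,d,P,K,T=grab("wrist"); np.savez("/tmp/%s.npz"%sys.argv[1],im=im,d=d,P=P,K=K,T=T); save(sys.argv[1]+".png",im)
st=env.get_state();print(st["position"].round(4) if hasattr(st["position"],"round") else st["position"],st["tcp_rot"],st["joint_pos"])
hsv=cv2.cvtColor(im,cv2.COLOR_RGB2HSV);Q=P*1000
m=(hsv[...,0]>8)&(hsv[...,0]<30)&(hsv[...,1]>90)&(Q[...,2]>50)&(Q[...,2]<125)
n,lab,stt,_=cv2.connectedComponentsWithStats(m.astype(np.uint8)); print(stt[1:][stt[1:,4]>20])
top=m&(Q[...,2]>86)
p=Q[top];print("loop",top.sum(),p.min(0).round(1),p.max(0).round(1),np.median(p,0).round(1),cv2.minAreaRect(p[:,:2].astype(np.float32)))
for a,b in ((50,60),(60,70),(70,80),(80,90),(90,100),(100,113)):
    k=m&(Q[...,2]>=a)&(Q[...,2]<b)
    if k.sum(): print(a,b,k.sum(),Q[k].min(0).round(1),Q[k].max(0).round(1),Q[k].mean(0).round(1))
t=(abs(Q[...,2]-48)<3)&(im.min(-1)>120)
if t.sum(): print("rack",t.sum(),cv2.minAreaRect(Q[t][:,:2].astype(np.float32)))
E
python3 clip.py c1
```

```text
[ 0.3904 -0.2568  0.2265] [-0.0070392   3.14088516 -0.00326603] [ 0.81318716  0.38766504 -0.39641364  1.99939181  0.20889536  0.79141928
  1.87109298]
[[269 227   9  38 244]]
loop 212 [ 428.9 -261.5   86.3] [ 449.9 -253.2  112. ] [ 435.8 -257.3  107.9] ((439.3724060058594, -257.3023681640625), (20.95073699951172, 8.242175102233887), 0.5638264417648315)
50 60 8 [ 429.1 -258.8   50.3] [ 430.  -256.4   57.7] [ 429.4 -257.8   54.1]
60 70 10 [ 428.8 -258.7   60.8] [ 429.9 -256.4   69.6] [ 429.3 -257.4   65.2]
70 80 9 [ 428.8 -258.6   71.5] [ 429.9 -256.4   79.4] [ 429.3 -257.5   75.6]
80 90 11 [ 429.2 -258.6   80.8] [ 430.  -256.4   90. ] [ 429.4 -257.6   85.6]
90 100 22 [ 428.9 -261.5   92.3] [ 430.6 -253.3   99.7] [ 429.7 -257.7   96.7]
100 113 184 [ 429.6 -261.5  100.2] [ 449.9 -253.2  112. ] [ 438.  -257.3  107.6]
rack 262 ((467.1134948730469, -259.364990234375), (72.27761840820312, 26.310850143432617), 79.3583755493164)
```

View pics/c1.png

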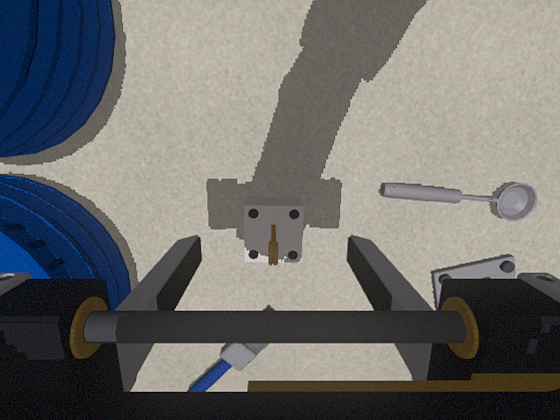

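The picture shows the rack at (273,230), with the clip upright at columns 269–278 and rows 227–265. Blue stacks stand to the left, so I'll check clearance before descending.

Run:
```python
from h import *
for n in ("c1","side0"):
    w=np.load("/tmp/%s.npz"%n);P=w["P"];im=w["im"].astype(int)
    b=(im[...,2]>im[...,0]+40)&(P[...,1]<-.2)&(P[...,2]>.03)&(P[...,0]<.75)
    q=P[b];
    for a in np.arange(.2,.75,.05):
        k=q[(q[:,0]>a)&(q[:,0]<a+.05)]
        if len(k): print(n,a.round(2),"max y",np.percentile(k[:,1],99).round(3),"max z",np.percentile(k[:,2],99).round(3))
```

```text
c1 0.2 max y -0.431 max z 0.141
c1 0.25 max y -0.44 max z 0.141
c1 0.3 max y -0.47 max z 0.138
c1 0.35 max y -0.515 max z 0.085
c1 0.4 max y -0.471 max z 0.133
c1 0.45 max y -0.454 max z 0.133
c1 0.5 max y -0.451 max z 0.058
side0 0.2 max y -0.432 max z 0.19
side0 0.25 max y -0.443 max z 0.189
side0 0.3 max y -0.473 max z 0.19
side0 0.35 max y -0.514 max z 0.133
side0 0.4 max y -0.475 max z 0.133
side0 0.45 max y -0.457 max z 0.133
side0 0.5 max y -0.454 max z 0.132
side0 0.55 max y -0.462 max z 0.132
side0 0.6 max y -0.487 max z 0.132
side0 0.65 max y -0.535 max z 0.133
```

Call:
{"method": "servo_tool", "body": {
  "commands": [
    [3,-0.1,0,0,0,0,0.6],
    [5.1,-0.1,-3,0,0,0,0.6],
    [5.1,-0.1,-7,0,0,0,0.6],
    [5.1,-0.1,-11,0,0,0,0.6],
    [5.1,-0.1,-12.4,0,0,0,0.6]
  ]
}}

```text
time_s: 6.25
position: [0.4416, -0.2542, 0.0991]
tcp_rot: [0.003, -3.139, -0.003]
force: [-0.7, -0.2, 1.0]
finger_gap: 0.0575
grasp_force: 0.0
```

Call:
{"method": "servo_tool", "body": {
  "commands": [
    [0,0,0,0,0,0,0.7],
    [0,0,0,0,0,0,0.7],
    [0,0,0,0,0,0,0.75],
    [0,0,0,0,0,0,0.75],
    [0,0,0,0,0,0,0.75]
  ]
}}

```text
time_s: 6.75
position: [0.4424, -0.2571, 0.1025]
tcp_rot: [0.0, 3.14, -0.002]
force: [-1.0, -0.3, 0.1]
finger_gap: 0.0237
grasp_force: 0.0
```

Call:
{"method": "servo_tool", "body": {
  "commands": [
    [0,-0.04,0,0,0,0,1],
    [0,-0.04,0,0,0,0,1],
    [0,-0.04,0,0,0,0,1],
    [0,-0.04,0,0,0,0,1],
    [0,-0.04,0,0,0,0,1]
  ]
}}

```text
time_s: 7.25
position: [0.4419, -0.2574, 0.1017]
tcp_rot: [-0.0, 3.141, -0.0]
force: [-0.3, -0.8, 2.5]
finger_gap: 0.0097
grasp_force: 30.0
```

Call:
{"method": "servo_tool", "body": {
  "commands": [
    [0,-0.04,1,0,0,0,1],
    [0,-0.04,3,0,0,0,1],
    [0,-0.04,6,0,0,0,1],
    [0,-0.04,10,0,0,0,1],
    [0,-0.04,12,0,0,0,1]
  ]
}}

```text
time_s: 7.75
position: [0.4429, -0.2577, 0.2247]
tcp_rot: [-0.001, 3.138, -0.002]
force: [-1.0, 0.3, -0.6]
finger_gap: 0.0099
grasp_force: 30.0
```

Run:
```python
from h import *
st=env.get_state();t=np.array(st["position"])*1000;print(t,st["tcp_rot"])
for n in ("wrist","side"):
    im,d,P,K,T=grab(n);np.savez("/tmp/g_%s.npz"%n,im=im,d=d,P=P,K=K,T=T)
    hsv=cv2.cvtColor(im,cv2.COLOR_RGB2HSV);Q=P*1000-t
    m=(hsv[...,0]>8)&(hsv[...,0]<30)&(hsv[...,1]>80)&(abs(Q[...,0])<40)&(abs(Q[...,1])<25)&(Q[...,2]>-110)&(Q[...,2]<30)
    print(n,m.sum())
    for a in range(-100,20,8):
        k=m&(Q[...,2]>=a)&(Q[...,2]<a+8)
        if k.sum(): print(a,k.sum(),Q[k].min(0).round(1),Q[k].max(0).round(1),Q[k].mean(0).round(1))
    v,u=np.argwhere(m).mean(0).astype(int)
    v0,u0=max(0,v-50),max(0,u-65);save("g_%s.png"%n,cv2.resize(im[v0:v0+100,u0:u0+130],None,fx=5,fy=5,interpolation=cv2.INTER_CUBIC));print(u0,v0)
a=cv2.imread("pics/g_wrist.png");b=cv2.imread("pics/g_side.png")
h=min(a.shape[0],b.shape[0]);cv2.imwrite("pics/g.png",cv2.resize(np.hstack([a[:h],b[:h]]),None,fx=.61,fy=.61))
```

```text
[ 442.88047941 -257.69032159  224.71940253] [-8.74325769e-04  3.13832476e+00 -2.22911526e-03]
wrist 946
-92 9 [-13.1  -1.9 -91. ] [-11.9   1.5 -84.2] [-12.6  -0.  -86.7]
-84 11 [-13.1  -1.9 -81.8] [-11.9   1.4 -76. ] [-12.7  -0.4 -79.4]
-76 12 [-13.3  -1.8 -75.7] [-11.9   1.4 -68. ] [-12.8  -0.1 -71.9]
-68 14 [-13.2  -2.5 -67.6] [-12.    1.4 -60.1] [-12.7  -0.3 -64.1]
-60 17 [-13.3  -2.5 -60. ] [-11.8   1.3 -52.2] [-12.7  -0.6 -56.5]
-52 18 [-13.1  -2.4 -51.9] [-12.1   1.3 -44.9] [-12.7  -0.3 -48.3]
-44 24 [-13.   -2.3 -43.9] [-10.7   2.  -36.5] [-12.4  -0.2 -40.1]
-36 25 [-13.2  -2.2 -35.7] [-11.1   1.9 -28.1] [-12.5  -0.  -31.6]
-28 26 [-13.3  -2.1 -27.7] [-11.4   1.8 -20.1] [-12.6  -0.3 -23.9]
-20 35 [-13.3  -2.  -19.9] [ -6.8   4.9 -12. ] [-12.1   0.3 -15.7]
-12 42 [-13.3  -4.8 -11.7] [-6.6  5.3 -4.1] [-12.3  -0.1  -7.2]
-4 186 [-13.3  -5.4  -4. ] [9.  5.1 4. ] [-10.5  -0.2   0.7]
4 517 [-10.7  -5.3   4. ] [ 8.5  4.8 11.7] [-2.2 -0.4  7. ]
12 9 [-7.5  4.5 13.2] [-3.5  4.7 19.7] [-6.6  4.6 17.1]
208 198
side 89
-84 1 [-11.6  -2.9 -79.2] [-11.6  -2.9 -79.2] [-11.6  -2.9 -79.2]
-76 2 [  3.   -4.1 -73.4] [  6.2  -3.3 -68. ] [  4.6  -3.7 -70.7]
-68 3 [  3.2  -3.6 -65.9] [  3.8  -2.5 -61.9] [  3.6  -3.  -64. ]
-60 4 [-10.5  -3.  -59.7] [  7.   -1.1 -53.3] [ -2.1  -2.4 -55.8]
-52 5 [-11.   -3.9 -50.7] [  5.   -2.9 -44.9] [ -1.7  -3.3 -48.4]
-44 7 [-12.   -4.1 -43.2] [  1.8   0.6 -38.9] [ -5.1  -2.4 -41.3]
-36 15 [-11.6  -3.7 -35.8] [ -2.1   1.2 -29.1] [ -5.8  -2.3 -33. ]
-28 3 [-11.2  -4.6 -26.6] [ -9.7  -2.4 -20.6] [-10.4  -3.6 -23.4]
-20 3 [-10.9  -3.5 -17.1] [-10.4  -2.8 -12.4] [-10.6  -3.2 -14.5]
-12 5 [-10.8  -5.9 -10.4] [-8.4 -2.4 -6.1] [-10.1  -4.3  -7.5]
-4 19 [-13.   -6.5  -3. ] [-6.9  2.1  3.6] [-10.5  -3.3   0.7]
4 22 [-11.6  -5.9   4.3] [-1.9  4.4  9.8] [-6.3 -1.   6.8]
247 205
```

View pics/g.png

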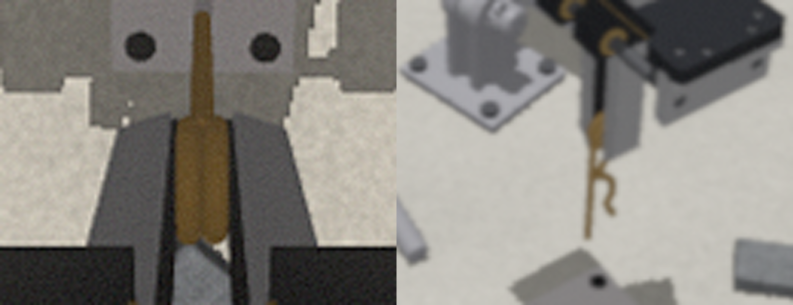

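Call:
{"method": "servo_tool", "body": {
  "commands": [
    [1.5,4,0,0,0,0.06,1],
    [3,8,0,0,0,0.12,1],
    [4.8,12,0,0,0,0.18,1],
    [6.6,16,0,0,0,0.22,1],
    [8.2,20,0,0,0,0.248,1]
  ]
}}

```text
time_s: 8.35
position: [0.5235, -0.0559, 0.2203]
tcp_rot: [0.391, -3.115, -0.001]
force: [1.0, -0.3, -0.7]
finger_gap: 0.0095
grasp_force: 30.0
```

Call:
{"method": "servo_tool", "body": {
  "commands": [
    [1.6,3.4,0,0,0,0,1],
    [2.8,5.8,0,0,0,0,1],
    [2.8,6.2,-1,0,0,0,1],
    [2.8,6.2,-2,0,0,0,1],
    [2.8,6.2,-2.5,0,0,0,1]
  ]
}}

```text
time_s: 8.85
position: [0.5498, 0.0024, 0.1943]
tcp_rot: [0.386, -3.113, 0.001]
force: [0.5, -0.5, -0.4]
finger_gap: 0.0096
grasp_force: 30.0
```

```bash
cat > look.py <<'E'
from h import *
import sys
st=env.get_state();t=np.array(st["position"])*1000;print(t.round(1),np.round(st["tcp_rot"],3),np.round(st["force"],1))
im,d,P,K,T=grab("wrist");np.savez("/tmp/%s.npz"%sys.argv[1],im=im,d=d,P=P,K=K,T=T)
c,s=np.cos(.248),np.sin(.248)
dx,dy=P[...,0]*1000-541.4,P[...,1]*1000-28.8; L=np.stack([c*dx+s*dy,-s*dx+c*dy,P[...,2]*1000],-1)
tl=np.array([c*(t[0]-541.4)+s*(t[1]-28.8),-s*(t[0]-541.4)+c*(t[1]-28.8)]);print("tcp local",tl.round(1))
hsv=cv2.cvtColor(im,cv2.COLOR_RGB2HSV)
m=(hsv[...,0]>8)&(hsv[...,0]<30)&(hsv[...,1]>80)&(L[...,2]<t[2]-20)&(np.hypot(L[...,0]-tl[0],L[...,1]-tl[1])<30)
q=L[m]
for a in range(int(t[2]-96),int(t[2]-20),10):
    k=q[(q[:,2]>=a)&(q[:,2]<a+10)]
    if len(k): print(a,len(k),k.min(0).round(1),k.max(0).round(1))
m2=(L[...,2]>82)&(L[...,2]<108)&(L[...,0]>-30)&(L[...,0]<20)&(L[...,1]>-48)&(L[...,1]<45)&~m
r,f=fitb(P[m2]*1000,[541.4,28.8,.248,0],0);print("bracket fit",m2.sum(),r.x.round(3),r.cost/m2.sum())
w=np.array([541.4+c*0+s*27,28.8-c*27,94])/1000;qq=T[:3,:3].T@(w-T[:3,3]);u,v=((K@qq)[:2]/qq[2]).astype(int);print(u,v)
k=im[max(0,v-50):v+50,max(0,u-65):u+65];save(sys.argv[1]+".png",cv2.resize(k,None,fx=5,fy=5,interpolation=cv2.INTER_CUBIC))
E
python3 look.py l1
```

```text
[549.8   2.4 194.3] [ 3.860e-01 -3.113e+00  1.000e-03] [ 0.5 -0.5 -0.4]
tcp local [  1.7 -27.6]
98 5 [-12.3 -29.6 104.9] [-10.8 -26.2 107.3]
108 17 [-12.3 -30.4 108.8] [-10.9 -26.2 117.9]
118 17 [-12.2 -30.3 118.9] [-10.9 -26.3 127.9]
128 20 [-12.1 -30.2 128.1] [-10.7 -26.3 138. ]
138 23 [-12.2 -30.1 138. ] [-10.7 -26.4 147.8]
148 29 [-12.1 -30.  148.5] [ -9.5 -25.8 157.9]
158 30 [-12.  -29.9 158.1] [ -9.6 -25.8 167.7]
168 21 [-11.9 -29.8 168.2] [-10.  -25.9 173.8]
bracket fit 2914 [5.4195e+02 2.8949e+01 2.4400e-01 9.7200e-01] 1.4913775894353558
275 211
```

View pics/l1.png

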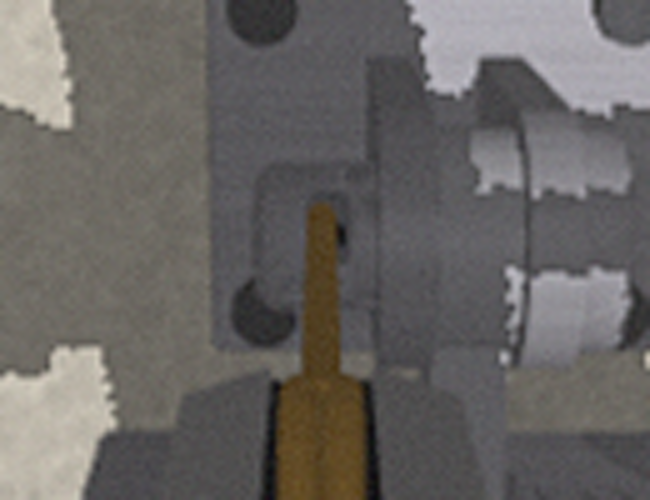

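The crop shows the leg's end at (320,205), about 0.9 mm to −y of the hole mouth, which is centred near (327,235). The arm is still settling, so I'll hold.

Call:
{"method": "servo_tool", "body": {
  "commands": [
    [0,0,0,0,0,0,1],
    [0,0,0,0,0,0,1],
    [0,0,0,0,0,0,1],
    [0,0,0,0,0,0,1],
    [0,0,0,0,0,0,1]
  ]
}}

```text
time_s: 9.4
position: [0.5519, 0.0043, 0.1968]
tcp_rot: [-0.388, 3.117, -0.0]
force: [-0.0, 0.5, -0.7]
finger_gap: 0.0097
grasp_force: 30.0
```

```bash
python3 look.py l2
```

```text
[551.9   4.3 196.8] [-0.388  3.117 -0.   ] [-0.   0.5 -0.7]
tcp local [  4.2 -26.3]
100 3 [ -9.1 -28.3 106.5] [ -7.6 -24.9 108.8]
110 20 [ -9.7 -29.1 110.1] [ -7.9 -24.9 119.3]
120 18 [ -9.5 -29.  121.6] [ -7.9 -25.  129.4]
130 20 [ -9.4 -28.9 130.5] [ -8.  -25.  139.3]
140 23 [ -9.3 -28.8 140. ] [ -8.  -25.1 148.9]
150 28 [ -9.2 -28.7 150.1] [ -6.6 -24.4 159.6]
160 32 [ -9.3 -28.6 160.1] [ -7.2 -24.5 169.5]
170 22 [ -9.2 -28.5 170.3] [ -7.5 -24.6 176.1]
bracket fit 2907 [5.41989e+02 2.89270e+01 2.46000e-01 1.25800e+00] 1.5075692842876023
273 207
```

Call:
{"method": "servo_tool", "body": {
  "commands": [
    [0.15,0.04,-0.2,0,0,0,1],
    [0.15,0.04,-0.4,0,0,0,1],
    [0.15,0.04,-0.7,0,0,0,1],
    [0.15,0.04,-1,0,0,0,1],
    [0.15,0.04,-1,0,0,0,1]
  ]
}}

```text
time_s: 9.95
position: [0.5529, 0.0048, 0.1859]
tcp_rot: [0.389, -3.116, -0.0]
force: [0.6, 0.2, -0.6]
finger_gap: 0.0097
grasp_force: 30.0
```

Call:
{"method": "servo_tool", "body": {
  "commands": [
    [0,0,-0.1,0,0,0,1],
    [0,0,-0.2,0,0,0,1],
    [0,0,-0.3,0,0,0,1],
    [0,0,-0.3,0,0,0,1],
    [0,0,-0.3,0,0,0,1]
  ]
}}

```text
time_s: 10.45
position: [0.5533, 0.0048, 0.1835]
tcp_rot: [0.389, -3.117, 0.0]
force: [-0.1, -1.0, -0.7]
finger_gap: 0.0103
grasp_force: 30.0
```

Call:
{"method": "servo_tool", "body": {
  "commands": [
    [0,0,-0.1,0,0,0,1],
    [0,0,-0.15,0,0,0,1],
    [0,0,-0.2,0,0,0,1],
    [0,0,-0.2,0,0,0,1],
    [0,0,-0.2,0,0,0,1]
  ]
}}

```text
time_s: 10.95
position: [0.5533, 0.0048, 0.1815]
tcp_rot: [0.389, -3.117, -0.0]
force: [0.0, -0.7, -0.9]
finger_gap: 0.0098
grasp_force: 30.0
```

Call:
{"method": "servo_tool", "body": {
  "commands": [
    [0,0,-0.1,0,0,0,1],
    [0,0,-0.15,0,0,0,1],
    [0,0,-0.15,0,0,0,1],
    [0,0,-0.15,0,0,0,1],
    [0,0,-0.15,0,0,0,1]
  ]
}}

```text
time_s: 11.45
position: [0.5533, 0.0048, 0.18]
tcp_rot: [0.389, -3.117, -0.0]
force: [0.3, -0.2, -0.5]
finger_gap: 0.0097
grasp_force: 30.0
```

Call:
{"method": "servo_tool", "body": {
  "commands": [
    [0,0,-0.05,0,0,0,1],
    [0.05,0.01,-0.05,0,0,0,1],
    [0.1,0.025,-0.05,0,0,0,1],
    [0.15,0.04,-0.05,0,0,0,1],
    [0.2,0.05,-0.05,0,0,0,1]
  ]
}}

```text
time_s: 11.95
position: [0.5551, 0.0053, 0.1794]
tcp_rot: [0.389, -3.117, 0.0]
force: [-0.2, -0.6, -1.0]
finger_gap: 0.0101
grasp_force: 30.0
```

Call:
{"method": "servo_tool", "body": {
  "commands": [
    [0.05,0.01,0,0,0,0,1],
    [0.1,0.025,0,0,0,0,1],
    [0.15,0.04,0,0,0,0,1],
    [0.2,0.05,0,0,0,0,1],
    [0.2,0.05,0,0,0,0,1]
  ]
}}

```text
time_s: 12.45
position: [0.5564, 0.0055, 0.1792]
tcp_rot: [0.388, -3.115, 0.0]
force: [-3.2, -1.1, 0.2]
finger_gap: 0.01
grasp_force: 30.0
```

Call:
{"method": "servo_tool", "body": {
  "commands": [
    [0.05,0.01,0,0,0,0,1],
    [0.1,0.025,0,0,0,0,1],
    [0.15,0.04,0,0,0,0,1],
    [0.2,0.05,0,0,0,0,1],
    [0.2,0.05,0,0,0,0,1]
  ]
}}

```text
time_s: 12.95
position: [0.5589, 0.0062, 0.1792]
tcp_rot: [0.389, -3.116, 0.0]
force: [-5.4, -1.1, -1.3]
finger_gap: 0.0098
grasp_force: 30.0
```

```bash
python3 look.py l3
```

```text
[558.9   6.2 179.2] [ 0.389 -3.116  0.   ] [-5.4 -1.1 -1.3]
tcp local [ 11.4 -26.2]
83 10 [ -5.  -29.   86.7] [ 12.7 -23.8  92.9]
93 18 [ -5.  -29.   94.3] [ -3.6 -24.8 102.7]
103 21 [ -4.7 -28.8 103.8] [ -3.2 -24.8 112.7]
113 20 [ -4.2 -28.8 113.1] [ -2.9 -24.9 121.7]
123 26 [ -4.2 -28.7 123.2] [ -2.5 -24.9 133. ]
133 30 [ -3.6 -28.6 133.5] [ -1.1 -24.3 142.7]
143 33 [ -3.4 -28.5 143.1] [ -1.  -24.4 152.8]
153 23 [ -3.  -28.4 153.1] [ -1.4 -24.5 159. ]
bracket fit 3349 [5.41878e+02 2.92410e+01 2.45000e-01 1.03000e+00] 1.513651206984041
273 205
```

View pics/l3.png

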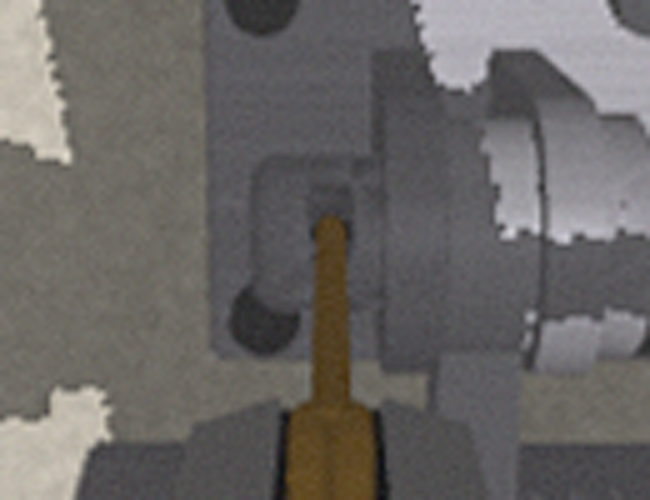

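The crop shows the leg's tip inside the mouth at (330,220), with the pin partly turned. The clip leans about 2° in the grip, tip behind. I'll tilt the tool to carry the tip to the middle.

Call:
{"method": "servo_tool", "body": {
  "commands": [
    [0,0,0,0.0025,-0.01,0,1],
    [0,0,0,0.005,-0.02,0,1],
    [0,0,0,0.0075,-0.03,0,1],
    [0,0,0,0.01,-0.04,0,1],
    [0,0,0,0.01,-0.04,0,1]
  ]
}}

```text
time_s: 13.5
position: [0.5591, 0.0062, 0.1795]
tcp_rot: [-0.384, 3.076, 0.008]
force: [-4.1, -0.5, -2.1]
finger_gap: 0.01
grasp_force: 30.0
```

```bash
python3 look.py l4
```

```text
[559.1   6.2 179.5] [-0.384  3.076  0.008] [-4.1 -0.5 -2.1]
tcp local [ 11.6 -26.2]
83 9 [ -5.3 -28.2  87.7] [ 12.  -23.8  93. ]
93 19 [ -5.  -29.   93.7] [ -3.5 -24.8 101.6]
103 24 [ -4.9 -28.9 103. ] [ -3.2 -24.8 112.7]
113 24 [ -4.4 -28.8 113.1] [ -2.9 -24.9 122.8]
123 27 [ -4.4 -28.7 124.1] [ -2.7 -25.  133. ]
133 33 [ -3.7 -28.6 133.2] [ -1.3 -24.3 142.6]
143 37 [ -3.6 -28.5 143.2] [ -1.3 -24.4 152.8]
153 25 [ -2.9 -28.4 153. ] [ -1.5 -24.5 159. ]
bracket fit 3353 [5.41803e+02 2.92060e+01 2.46000e-01 1.10500e+00] 1.4776705309032565
273 200
```

Call:
{"method": "servo_tool", "body": {
  "commands": [
    [0.05,0.01,0,0,0,0,1],
    [0.1,0.025,0,0,0,0,1],
    [0.15,0.04,0,0,0,0,1],
    [0.2,0.05,0,0,0,0,1],
    [0.2,0.05,0,0,0,0,1]
  ]
}}

```text
time_s: 14.05
position: [0.5613, 0.0068, 0.1794]
tcp_rot: [-0.384, 3.077, 0.008]
force: [-4.5, -0.6, -1.7]
finger_gap: 0.0095
grasp_force: 30.0
```

```bash
python3 look.py l5
```

```text
[561.3   6.8 179.4] [-0.384  3.077  0.008] [-4.5 -0.6 -1.7]
tcp local [ 13.9 -26.2]
83 8 [ -5.  -29.   86.8] [ 12.7 -23.8  92.7]
93 23 [ -5.3 -28.9  93.3] [ -3.3 -24.8 102.7]
103 25 [ -4.9 -28.8 104.1] [ -2.7 -24.8 112.8]
113 23 [ -3.8 -28.7 114.3] [ -2.3 -24.9 122.1]
123 27 [ -3.5 -28.6 123.4] [ -1.8 -24.9 132.8]
133 35 [ -2.9 -28.6 133. ] [-1.000e-01 -2.430e+01  1.426e+02]
143 40 [ -2.1 -28.5 143.3] [ -0.  -24.4 152.8]
153 31 [ -1.8 -29.  153. ] [  0.3 -24.5 159.3]
bracket fit 3403 [5.41854e+02 2.90860e+01 2.47000e-01 1.23100e+00] 1.5045537891217236
273 198
```

Run:
```python
from h import *
np.set_printoptions(suppress=True,linewidth=220)
c,s=np.cos(.248),np.sin(.248)
for n in ("l2","l3","l5"):
    w=np.load("/tmp/%s.npz"%n);P=w["P"]*1000;g=w["im"].mean(-1)
    K,T=w["K"],w["T"]
    print(n)
    for y in (-30.5,-30,-24,-23.5,-27):
        out=[]
        for x in np.arange(-13,6,1.):
            z=80+np.sqrt(196-x*x)
            W=np.array([541.6+c*x-s*y,28.9+s*x+c*y,z])/1000;q=T[:3,:3].T@(W-T[:3,3]);u,v=np.round((K@q)[:2]/q[2]).astype(int)
            out.append((g[v,u],P[v,u,2]-z))
        print(y,np.array(out).T.round(0).astype(int))
```

```text
l2
-30.5 [[76 80 83 78 72 66 68 75 79 64 69 79 93 85 81 78 76 76 77]
 [ 0  0  1  0  1 -2 -5 -4 -4 -4 -7 -6  0  0  1  0  0 -1  1]]
-30 [[76 80 83 78 72 66 68 75 79 64 69 79 93 85 81 78 76 76 77]
 [ 0  0  1  0  1 -2 -5 -4 -4 -4 -7 -6  0  0  1  0  0 -1  1]]
-24 [[ 83  88  75  60  84 106 107  92  44  45  50  59  62  60  69  71  77  76  69]
 [ -1   0  -1   0   1  -2  -7 -13 -19 -14 -13 -84  -1   1   0   0   0   0   1]]
-23.5 [[ 83  88  75  60  84 106 107  92  44  45  50  59  62  60  69  71  77  76  69]
 [ -1   0  -1   0   1  -2  -7 -13 -19 -14 -13 -84  -1   1   0   0   0   0   1]]
-27 [[ 79  86  76  64  72  70  54  51  65  60  60  55  60  57  59  58  63  64  65]
 [  0   1   0  -1   1  -2  -8 -15  17  23  25  30  31  35  38  41  44  48  50]]
l3
-30.5 [[79 81 81 85 71 77 73 78 84 84 90 85 90 93 90 83 83 81 83]
 [-2  0  0  0  0  0  0 -1 -1 -2 -1  0  1  0  0  1 -1  0  0]]
-30 [[                  71                   79                   77                   72                   77                   73                   67                   69                   72                   48
        
[... 1148 characters left out ...]
  0 -1  0  1  0  0  0]]
-30 [[ 72  78  78  72  75  68  69  75  66  49  48  79  91  77  81  79  82  80  79]
 [  0   0   0   1   0   0 -10 -15 -21 -11 -13 -13   0  -1   0  -1   1   1   0]]
-24 [[ 80  92  76  61  70  69  63  68  54  38  47  54  66  69  70  74  79  72  69]
 [ -1   0  -1  -1  -1  -1 -10 -15 -20 -15 -13 -13   0   0   0   0   0   0   1]]
-23.5 [[70 86 82 77 71 77 70 78 73 63 63 65 74 77 87 88 83 86 81]
 [-1  0  0 -1  0 -2 -2 -1 -1 -1  0 -1  0 -1  0  0  1  1  0]]
-27 [[ 84  84  81  66  77  76  58  56  64  62  65  63  61  55  71  60  61  68  59]
 [  0   1   0   1  -1  -1 -10 -14   0   4   7   9  11  15  18  22  24  28  28]]<stdin>:14: RuntimeWarning: invalid value encountered in cast
```

Call:
{"method": "servo_tool", "body": {
  "commands": [
    [-0.1,-0.02,0.2,0,0,0,1],
    [-0.2,-0.05,0.6,0,0,0,1],
    [-0.2,-0.05,1.2,0,0,0,1],
    [-0.2,-0.05,2,0,0,0,1],
    [-0.2,-0.05,2,0,0,0,1]
  ]
}}

```text
time_s: 14.6
position: [0.5614, 0.0068, 0.2016]
tcp_rot: [-0.383, 3.072, 0.008]
force: [0.3, 1.0, -0.7]
finger_gap: 0.0097
grasp_force: 30.0
```

Call:
{"method": "servo_tool", "body": {
  "commands": [
    [-1,-0.25,0.4,0.025,-0.1,0,1],
    [-2,-0.5,0.8,0.05,-0.2,0,1],
    [-3,-0.75,1,0.074,-0.29,0,1],
    [-4,-1,1,0.093,-0.368,0,1],
    [-4,-1,1,0.093,-0.368,0,1]
  ]
}}

```text
time_s: 15.1
position: [0.5205, -0.0064, 0.2086]
tcp_rot: [-0.336, 2.72, 0.058]
force: [0.0, -0.2, -0.9]
finger_gap: 0.01
grasp_force: 30.0
```

Call:
{"method": "servo_tool", "body": {
  "commands": [
    [0,0,0,0,0,0,1],
    [0,0,0,0,0,0,1],
    [0,0,0,0,0,0,1],
    [0,0,0,0,0,0,1],
    [0,0,0,0,0,0,1]
  ]
}}

```text
time_s: 15.6
position: [0.5214, -0.0057, 0.2082]
tcp_rot: [-0.337, 2.722, 0.059]
force: [-0.1, 0.9, -0.5]
finger_gap: 0.01
grasp_force: 30.0
```

```bash
cat > look2.py <<'E'
from h import *
import sys
from scipy.spatial.transform import Rotation as Ro
st=env.get_state();t=np.array(st["position"])*1000;print(t.round(1),np.round(st["tcp_rot"],3),np.round(st["force"],1),np.round(st["joint_pos"],2))
im,d,P,K,T=grab("wrist");np.savez("/tmp/%s.npz"%sys.argv[1],im=im,d=d,P=P,K=K,T=T);save(sys.argv[1]+".png",im)
X0,Y0=541.7,28.9;c,s=np.cos(.248),np.sin(.248)
B=np.array([[c,s,0],[-s,c,0],[0,0,1]]);O=np.array([X0,Y0,0])
L=(P*1000-O)@B.T; tl=B@(t-O); R=B@Ro.from_rotvec(st["tcp_rot"]).as_matrix()
print("tcp local",tl.round(1),"tool z",R[:,2].round(3),"lean deg",np.degrees(np.arctan2(R[0,2],-R[2,2])).round(1))
hsv=cv2.cvtColor(im,cv2.COLOR_RGB2HSV)
q=(L-tl)@R  # tool frame
m=(hsv[...,0]>8)&(hsv[...,0]<30)&(hsv[...,1]>80)&(q[...,2]>18)&(q[...,2]<100)&(abs(q[...,1])<12)&(abs(q[...,0])<35)
p=q[m];pl=L[m]
# camera-facing surface: rows by tool z
zz=np.arange(25,100,6.);pts=[]
for a in zz:
    k=p[(p[:,2]>=a)&(p[:,2]<a+6)]
    if len(k)>3: pts.append(np.r_[np.percentile(np.abs(k[:,0]),90)*np.sign(k[:,0].mean()),(k[:,1].min()+k[:,1].max())/2,k[:,2].mean(),len(k)])
pts=np.array(pts);print("tool-frame front pts\n",pts.round(1),"zmax",p[:,2].max().round(1))
sg=np.sign(pts[:,0].mean())
f=np.polyfit(pts[:,2],pts[:,0]-sg*2.5,1);zt=p[:,2].max()
tip=R@np.array([np.polyval(f,zt),np.median(pts[:,1]),zt])+tl; d_=R@np.array([f[0],0,1]);d_/=np.linalg.norm(d_)
print("leg tip local",tip.round(1),"dir",d_.round(3),"leg lean deg",np.degrees(np.arctan2(d_[0],-d_[2])).round(1))
g=im.mean(-1)
for y in (-29,-27,-25):
    o=[]
    for x in np.arange(-13,9,1.):
        z=80+np.sqrt(196-x*x);W=(B.T@np.array([x,y,z])+O)/1000
        h=T[:3,:3].T@(W-T[:3,3]);u,v=np.round((K@h)[:2]/h[2]).astype(int)
        o.append(np.nan_to_num(L[v,u,2]-z,nan=-99))
    print(y,np.array(o).round(0).astype(int))
m2=(L[...,2]>82)&(L[...,2]<108)&(L[...,0]>-30)&(L[...,0]<20)&(L[...,1]>-48)&(L[...,1]<45)&~m
r,_=fitb(P[m2]*1000,[541.7,28.9,.248,0],0);print("bracket fit",m2.sum(),r.x.round(3))
E
python3 look2.py t1
```

```text
[521.4  -5.7 208.2] [-0.337  2.722  0.059] [-0.1  0.9 -0.5] [ 0.52  0.4  -0.67  2.24  0.79  0.25  1.02]
tcp local [-28.2 -28.5 208.2] tool z [ 0.39  -0.007 -0.921] lean deg 23.0
tool-frame front pts
 [[16.7 -0.2 28.2 23. ]
 [17.2 -0.2 34.1 21. ]
 [17.9 -0.2 39.9 22. ]
 [18.3 -0.2 45.9 16. ]
 [18.7 -0.6 51.7 17. ]
 [19.4 -0.6 57.4 13. ]
 [20.  -0.6 63.8 18. ]
 [20.5 -0.6 70.6 15. ]
 [21.1 -0.2 76.4 12. ]
 [21.5 -0.2 82.1  8. ]
 [22.  -0.2 86.5  7. ]] zmax 88.5
leg tip local [-11.7 -29.4 119. ] dir [ 0.306 -0.007 -0.952] leg lean deg 17.8
-29 [  0   1  -1  -1   0 -11 -12 -12 -11  -8  -2   1   1   0   0   0   0  27
  28  29  30  35]
-27 [  1   1  -1   0   1 -12 -10 -12 -11  -6  -3   0   1   1   0   1   0   0
   0   0   1   1]
-25 [  0   1   0   0   0 -10 -11 -11 -12  -7  -3   0  -1  -1   0   1   1   0
   1   0   0   0]
bracket fit 2690 [5.41662e+02 2.87380e+01 2.44000e-01 1.51500e+00]
```

Call:
{"method": "servo_tool", "body": {
  "commands": [
    [0.34,0.33,0,0,0,0,1],
    [0.34,0.33,-0.6,0,0,0,1],
    [0.34,0.33,-1.2,0,0,0,1],
    [0.34,0.33,-1.8,0,0,0,1],
    [0.34,0.33,-1.8,0,0,0,1]
  ]
}}

```text
time_s: 16.15
position: [0.5241, -0.0025, 0.1894]
tcp_rot: [-0.337, 2.723, 0.06]
force: [-0.7, -0.6, -0.3]
finger_gap: 0.0098
grasp_force: 30.0
```

```bash
python3 look2.py t2
```

```text
[524.1  -2.5 189.4] [-0.337  2.723  0.06 ] [-0.7 -0.6 -0.3] [ 0.51  0.45 -0.68  2.25  1.04  0.24  0.77]
tcp local [-24.7 -26.1 189.4] tool z [ 0.389 -0.007 -0.921] lean deg 22.9
tool-frame front pts
 [[16.7 -0.2 27.9 25. ]
 [17.4 -0.2 33.9 21. ]
 [18.  -0.2 39.8 20. ]
 [18.6 -0.2 45.6 18. ]
 [18.9 -0.6 51.5 16. ]
 [19.4 -0.6 57.8 16. ]
 [19.9 -0.6 64.2 13. ]
 [20.5 -0.2 70.  13. ]
 [21.  -0.2 76.2 11. ]
 [21.7 -0.6 82.1 12. ]
 [22.1 -0.6 86.7  7. ]] zmax 88.2
leg tip local [ -8.5 -26.9 100.4] dir [ 0.307 -0.006 -0.952] leg lean deg 17.9
-29 [  0   0   0   0   1 -11 -11 -11   8  11  13  15  18  20  23  25  28  30
  30  34  34  36]
-27 [  1   0   1   0   1 -12 -11   7   9  12  14  16  18  21  24  25  28  31
  31  34  34  38]
-25 [  0   0   1   0   1 -11 -12 -12 -12   8  11  13  16  18  21  24  25  28
  28  32  32  36]
bracket fit 2935 [5.4160e+02 2.8837e+01 2.4600e-01 1.2310e+00]
```

Call:
{"method": "servo_tool", "body": {
  "commands": [
    [0.1,0.02,-0.2,0,0,0,1],
    [0.2,0.05,-0.4,0,0,0,1],
    [0.28,0.07,-0.6,0,0,0,1],
    [0.33,0.08,-0.75,0,0,0,1],
    [0.33,0.08,-0.75,0,0,0,1]
  ]
}}

```text
time_s: 16.7
position: [0.5276, -0.002, 0.1823]
tcp_rot: [-0.337, 2.722, 0.059]
force: [0.3, 0.1, -1.4]
finger_gap: 0.0095
grasp_force: 30.0
```

Call:
{"method": "servo_tool", "body": {
  "commands": [
    [0.04,0.01,-0.1,0,0,0,1],
    [0.08,0.02,-0.2,0,0,0,1],
    [0.11,0.03,-0.3,0,0,0,1],
    [0.11,0.03,-0.3,0,0,0,1],
    [0.11,0.03,-0.3,0,0,0,1]
  ]
}}

```text
time_s: 17.2
position: [0.5287, -0.0017, 0.1795]
tcp_rot: [-0.337, 2.722, 0.059]
force: [0.1, 0.6, -0.0]
finger_gap: 0.0099
grasp_force: 30.0
```

```bash
python3 look2.py t3
```

```text
[528.7  -1.7 179.5] [-0.337  2.722  0.059] [ 0.1  0.6 -0. ] [ 0.5   0.47 -0.67  2.26  1.17  0.24  0.65]
tcp local [-20.1 -26.5 179.5] tool z [ 0.39  -0.007 -0.921] lean deg 22.9
tool-frame front pts
 [[16.7 -0.2 28.4 24. ]
 [17.2 -0.2 34.1 21. ]
 [17.7 -0.2 39.7 19. ]
 [18.3 -0.2 45.4 19. ]
 [18.7 -0.6 51.5 16. ]
 [19.3 -0.6 58.5 15. ]
 [20.3 -0.6 64.  15. ]
 [20.5 -0.2 70.8 12. ]
 [21.2 -0.6 76.3 11. ]
 [21.9 -0.2 82.4 13. ]
 [21.9 -0.2 87.6  4. ]
 [19.9 -0.2 98.7  4. ]] zmax 99.0
leg tip local [  0.4 -27.4  80.7] dir [ 0.324 -0.007 -0.946] leg lean deg 18.9
-29 [  0   1   0   1   0 -11  -1   2   3   8  11  13  17  17  20  22  22  24
  27  28  30  31]
-27 [  0   1   1   0   1 -11   1   3   5   9  12  14  17  18  20  22  22  25
  28  28  31  32]
-25 [  0   1  -1   0  -1 -11 -11 -11 -12  -7  -3   0   1   1   0   0   0   0
   1   1   0   1]
bracket fit 3202 [5.41511e+02 2.89220e+01 2.43000e-01 1.14300e+00]
```

Call:
{"method": "servo_tool", "body": {
  "commands": [
    [0.04,0.01,-0.1,0,0,0,1],
    [0.08,0.02,-0.2,0,0,0,1],
    [0.12,0.03,-0.3,0,0,0,1],
    [0.14,0.03,-0.4,0,0,0,1],
    [0.14,0.03,-0.4,0,0,0,1]
  ]
}}

```text
time_s: 17.75
position: [0.5301, -0.0014, 0.1754]
tcp_rot: [-0.336, 2.722, 0.059]
force: [0.5, -0.5, -0.9]
finger_gap: 0.0095
grasp_force: 30.0
```

Call:
{"method": "servo_tool", "body": {
  "commands": [
    [0.04,0.01,-0.1,0,0,0,1],
    [0.08,0.02,-0.2,0,0,0,1],
    [0.11,0.03,-0.3,0,0,0,1],
    [0.11,0.03,-0.3,0,0,0,1],
    [0.11,0.03,-0.3,0,0,0,1]
  ]
}}

```text
time_s: 18.25
position: [0.5312, -0.0011, 0.1724]
tcp_rot: [-0.336, 2.722, 0.059]
force: [-1.4, -0.4, -0.1]
finger_gap: 0.0094
grasp_force: 30.0
```

Call:
{"method": "servo_tool", "body": {
  "commands": [
    [0.36,0.09,0.06,-0.0098,0.0388,0,1],
    [0.72,0.18,0.11,-0.0196,0.0776,0,1],
    [1.09,0.275,0.14,-0.0295,0.1163,0,1],
    [1.425,0.36,0.16,-0.0385,0.152,0,1],
    [1.425,0.36,0.16,-0.0385,0.152,0,1]
  ]
}}

```text
time_s: 18.75
position: [0.5453, 0.0023, 0.1737]
tcp_rot: [-0.355, 2.879, 0.034]
force: [-2.0, -0.5, 0.5]
finger_gap: 0.0099
grasp_force: 30.0
```

```bash
python3 look2.py t4
```

```text
[545.3   2.3 173.7] [-0.355  2.879  0.034] [-2.  -0.5  0.5] [ 0.58  0.6  -0.89  2.07  0.88  0.58  0.92]
tcp local [ -3.  -26.6 173.7] tool z [ 0.239 -0.007 -0.971] lean deg 13.9
tool-frame front pts
 [[17.1 -0.2 27.7 25. ]
 [17.8 -0.2 34.  26. ]
 [18.7 -0.2 40.  20. ]
 [19.2 -0.2 46.2 21. ]
 [19.9 -0.6 52.1 16. ]
 [20.5 -0.6 58.3 17. ]
 [21.2 -0.6 64.2 13. ]
 [21.8 -0.6 69.6 16. ]
 [22.3 -0.6 75.1  9. ]
 [22.8  0.2 81.9 18. ]
 [23.4 -0.2 86.8  6. ]] zmax 92.3
leg tip local [ -1.8 -27.5  78.9] dir [ 0.137 -0.007 -0.991] leg lean deg 7.9
-29 [  0   0  -1   0 -99  -8  -4  -1   4   6   8  10  12  16  19  22  25  25
  26  29  31  34]
-27 [ 1  0  0  1  1 -7 -2 -1  5  6  8 11 14 17 20 21 25 27 27 28 30 35]
-25 [  0   0   1  -1   0 -81 -11 -12 -12 -13 -15  -2   1   1  -1   1   0  -1
   0   0   0   0]
bracket fit 3540 [5.41724e+02 2.88790e+01 2.44000e-01 1.21100e+00]
```

Call:
{"method": "servo_tool", "body": {
  "commands": [
    [0.36,0.09,0.0,-0.0098,0.0388,0,1],
    [0.72,0.18,0.0,-0.0196,0.0776,0,1],
    [1.09,0.275,-0.03,-0.0295,0.1163,0,1],
    [1.425,0.36,-0.07,-0.0385,0.152,0,1],
    [1.425,0.36,-0.07,-0.0385,0.152,0,1]
  ]
}}

```text
time_s: 19.3
position: [0.5593, 0.006, 0.1728]
tcp_rot: [-0.376, 3.033, 0.004]
force: [-2.7, -0.6, 1.1]
finger_gap: 0.01
grasp_force: 30.0
```

```bash
python3 look2.py t5
```

```text
[559.3   6.  172.8] [-0.376  3.033  0.004] [-2.7 -0.6  1.1] [ 0.53  0.69 -0.92  1.89  0.75  0.85  1.04]
tcp local [ 11.4 -26.5 172.8] tool z [ 0.085 -0.008 -0.996] lean deg 4.9
tool-frame front pts
 [[17.7 -0.6 27.9 28. ]
 [18.2 -0.2 34.2 22. ]
 [19.1 -0.2 39.8 24. ]
 [19.7 -0.6 45.9 18. ]
 [20.4 -0.6 51.9 18. ]
 [21.2 -0.6 57.6 16. ]
 [21.6 -0.7 63.7 14. ]
 [22.5 -0.6 69.3 15. ]
 [23.1 -0.3 75.5 15. ]
 [23.8 -0.2 81.5 17. ]
 [24.2  0.2 87.   9. ]] zmax 92.1
leg tip local [ -3.1 -27.8  79.1] dir [-0.027 -0.008 -1.   ] leg lean deg -1.6
-29 [-1 -2  0 -1 -1 -1 -5 -3 -2  3  7  8 10 12 18 19 22 25 25 30 32 35]
-27 [ 0 -1  0  0  0 -2 -4 -4 -1  5  7  9 10 13 18 20 22 25 27 30 32 35]
-25 [  1   0   0   1   0  -1 -17 -13 -13 -13 -11 -13   0   0  -1   0   1   0
   0   0   1   0]
bracket fit 3616 [5.41864e+02 2.88500e+01 2.45000e-01 1.25600e+00]
```

Call:
{"method": "servo_tool", "body": {
  "commands": [
    [0.36,0.09,-0.06,-0.0098,0.0388,0,1],
    [0.71,0.18,-0.12,-0.0196,0.0776,0,1],
    [1.06,0.27,-0.2,-0.0295,0.1163,0,1],
    [1.4,0.355,-0.28,-0.0393,0.155,0,1],
    [1.4,0.355,-0.28,-0.0393,0.155,0,1]
  ]
}}

```text
time_s: 19.85
position: [0.5734, 0.0095, 0.17]
tcp_rot: [0.379, -3.046, 0.026]
force: [-2.8, -0.2, 0.3]
finger_gap: 0.0096
grasp_force: 30.0
```

```bash
python3 look2.py t6
```

```text
[573.4   9.5 170. ] [ 0.379 -3.046  0.026] [-2.8 -0.2  0.3] [ 0.45  0.78 -0.91  1.71  0.68  1.09  1.12]
tcp local [ 25.9 -26.6 170. ] tool z [-0.074 -0.008 -0.997] lean deg -4.2
tool-frame front pts
 [[17.9 -0.3 27.8 26. ]
 [18.8 -0.3 34.1 25. ]
 [19.6 -0.3 39.8 23. ]
 [20.6 -0.3 45.9 20. ]
 [21.  -0.6 51.7 18. ]
 [21.7 -0.6 58.1 18. ]
 [22.4 -0.6 63.5 12. ]
 [23.  -0.7 69.7 13. ]
 [24.  -0.2 76.  16. ]
 [24.6  0.2 81.3 16. ]
 [25.  -0.3 86.3  5. ]] zmax 92.2
leg tip local [ -4.2 -27.5  79.7] dir [-0.193 -0.008 -0.981] leg lean deg -11.1
-29 [ 0  1  0  0  0  0 -2 -7 -5  0  0  4  6 10 14 15 18 20 25 28 31 30]
-27 [ 0  0  1  1  0  0 -1 -7 -5  0  3  3  6 10 12 16 18 20 24 26 30 31]
-25 [  1  -2   0   0  -1  -1  -2  -7 -11 -14 -14 -13 -14   0   0   0   0   1
  -1   0   1   0]
bracket fit 3612 [5.41901e+02 2.90120e+01 2.44000e-01 1.23400e+00]
```

Call:
{"method": "servo_tool", "body": {
  "commands": [
    [0.34,0.085,-0.11,-0.0098,0.0388,0,1],
    [0.67,0.17,-0.24,-0.0196,0.0776,0,1],
    [1.0,0.25,-0.37,-0.0295,0.1163,0,1],
    [1.32,0.335,-0.51,-0.0393,0.155,0,1],
    [1.32,0.335,-0.51,-0.0393,0.155,0,1]
  ]
}}

```text
time_s: 20.4
position: [0.5868, 0.0129, 0.1651]
tcp_rot: [0.36, -2.889, 0.054]
force: [-3.1, -0.1, 0.2]
finger_gap: 0.0096
grasp_force: 30.0
```

```bash
python3 look2.py t7
```

```text
[586.8  12.9 165.1] [ 0.36  -2.889  0.054] [-3.1 -0.1  0.2] [ 0.36  0.87 -0.87  1.52  0.63  1.31  1.18]
tcp local [ 39.8 -26.5 165.1] tool z [-0.231 -0.008 -0.973] lean deg -13.3
tool-frame front pts
 [[18.6 -0.2 27.8 26. ]
 [19.5 -0.2 34.  27. ]
 [20.3 -0.3 40.1 20. ]
 [20.8 -0.3 45.8 21. ]
 [21.7 -0.2 52.1 17. ]
 [22.7 -0.6 57.4 14. ]
 [23.5 -0.6 63.9 17. ]
 [24.5 -0.2 70.  14. ]
 [25.3 -0.3 76.  12. ]
 [26.2  0.2 81.8 15. ]] zmax 92.1
leg tip local [ -5.8 -27.5  81.3] dir [-0.364 -0.008 -0.932] leg lean deg -21.3
-29 [-1 -1  0  1 -1 -2  0 -3 -4 -2  0  4  6  7 10 12 17 18 22 24 28 30]
-27 [ 1  0  0  0  0  0 -1 -4 -5 -2  0  5  7 10 11 12 16 19 22 24 27 30]
-25 [  0   0  -1   0   0   1  -2  -2  -6  -9 -13 -13 -14 -15  -1   0   0   0
   3   0   0  -1]
bracket fit 3537 [5.41973e+02 2.89520e+01 2.47000e-01 1.21600e+00]
```

Call:
{"method": "servo_tool", "body": {
  "commands": [
    [0.19,0.05,0.6,0,0,0,1],
    [0.43,0.11,1.2,0,0,0,1],
    [0,0,2.2,0.0245,-0.097,0,1],
    [-1,-0.25,3.5,0.049,-0.194,0,1],
    [-2,-0.5,4,0.0737,-0.291,0,1]
  ]
}}

```text
time_s: 20.95
position: [0.5691, 0.0087, 0.2081]
tcp_rot: [-0.378, 3.04, 0.002]
force: [1.0, -0.1, -0.0]
finger_gap: 0.0101
grasp_force: 30.0
```

Call:
{"method": "servo_tool", "body": {
  "commands": [
    [-1,-0.25,0,0.0245,-0.097,0,1],
    [-2,-0.5,0,0.049,-0.194,0,1],
    [-2.95,-0.75,0,0.0668,-0.264,0,1],
    [-2.95,-0.75,-0.5,0.0668,-0.264,0,1],
    [-2.95,-0.75,-0.8,0.0668,-0.264,0,1]
  ]
}}

```text
time_s: 21.45
position: [0.5389, 0.0001, 0.1987]
tcp_rot: [-0.344, 2.779, 0.047]
force: [0.6, 0.3, -0.8]
finger_gap: 0.0098
grasp_force: 30.0
```

Call:
{"method": "servo_tool", "body": {
  "commands": [
    [0,0,0,0,0,0,1],
    [0,0,0,0,0,0,1],
    [0,0,0,0,0,0,1],
    [0,0,0,0,0,0,1],
    [0,0,0,0,0,0,1]
  ]
}}

```text
time_s: 21.95
position: [0.5377, 0.0007, 0.1975]
tcp_rot: [-0.344, 2.782, 0.05]
force: [0.5, -0.1, -0.5]
finger_gap: 0.0096
grasp_force: 30.0
```

```bash
python3 look2.py t8
```

```text
[537.7   0.7 197.5] [-0.344  2.782  0.05 ] [ 0.5 -0.1 -0.5] [ 0.62  0.51 -0.87  2.16  0.93  0.44  0.88]
tcp local [-10.8 -26.3 197.5] tool z [ 0.333 -0.007 -0.943] lean deg 19.5
tool-frame front pts
 [[18.6 -0.2 28.2 25. ]
 [19.2 -0.2 33.8 23. ]
 [20.1 -0.2 39.6 23. ]
 [20.9 -0.2 45.7 22. ]
 [21.7 -0.6 52.  17. ]
 [22.5 -0.6 57.7 17. ]
 [23.2 -0.6 64.1 18. ]
 [24.  -0.6 70.  14. ]
 [24.9 -0.2 76.  13. ]
 [25.7 -0.6 82.4 13. ]
 [25.9 -0.6 86.6  6. ]] zmax 88.8
leg tip local [ -3.8 -27.5 105.8] dir [ 0.21  -0.007 -0.978] leg lean deg 12.1
-29 [  0   0   0   1   0   0  -1 -11 -11 -99 -11  -8  -2   0   0  11  16  18
  21  24  25  27]
-27 [  0   1  -1  -1  -1   0  -1 -13 -13 -12 -11  -9  -1   0   0  14  17  19
  22  25  26  29]
-25 [  0   1   1   1   1   0   1 -12 -13 -15 -12  -7  -1  -1  -1   0   0  -1
   0   1   1   0]
bracket fit 3067 [5.41689e+02 2.87760e+01 2.44000e-01 1.25500e+00]
```

Call:
{"method": "servo_tool", "body": {
  "commands": [
    [0,0,-0.3,0,0,0,1],
    [0,0,-0.6,0,0,0,1],
    [0,0,-0.9,0,0,0,1],
    [0,0,-1.1,0,0,0,1],
    [0,0,-1.1,0,0,0,1]
  ]
}}

```text
time_s: 22.5
position: [0.5372, 0.0004, 0.1862]
tcp_rot: [-0.344, 2.783, 0.049]
force: [0.3, -0.2, -1.4]
finger_gap: 0.01
grasp_force: 30.0
```

Call:
{"method": "servo_tool", "body": {
  "commands": [
    [0.02,0.005,-0.1,0,0,0,1],
    [0.05,0.01,-0.25,0,0,0,1],
    [0.09,0.02,-0.4,0,0,0,1],
    [0.12,0.03,-0.5,0,0,0,1],
    [0.12,0.03,-0.5,0,0,0,1]
  ]
}}

```text
time_s: 23.0
position: [0.5386, 0.0008, 0.1814]
tcp_rot: [-0.344, 2.782, 0.049]
force: [-0.6, 0.4, -0.5]
finger_gap: 0.0098
grasp_force: 30.0
```

Call:
{"method": "servo_tool", "body": {
  "commands": [
    [0.03,0.01,-0.12,0,0,0,1],
    [0.06,0.015,-0.25,0,0,0,1],
    [0.09,0.02,-0.38,0,0,0,1],
    [0.12,0.03,-0.5,0,0,0,1],
    [0.12,0.03,-0.5,0,0,0,1]
  ]
}}

```text
time_s: 23.5
position: [0.5398, 0.001, 0.1763]
tcp_rot: [-0.344, 2.782, 0.049]
force: [-0.1, 0.7, -0.6]
finger_gap: 0.0097
grasp_force: 30.0
```

Call:
{"method": "servo_tool", "body": {
  "commands": [
    [0.03,0.01,-0.12,0,0,0,1],
    [0.06,0.015,-0.25,0,0,0,1],
    [0.09,0.02,-0.38,0,0,0,1],
    [0.12,0.03,-0.5,0,0,0,1],
    [0.12,0.03,-0.5,0,0,0,1]
  ]
}}

```text
time_s: 24.0
position: [0.541, 0.0014, 0.1713]
tcp_rot: [-0.344, 2.782, 0.049]
force: [0.2, 1.2, 0.1]
finger_gap: 0.0098
grasp_force: 30.0
```

Call:
{"method": "servo_tool", "body": {
  "commands": [
    [0.03,0.01,-0.12,0,0,0,1],
    [0.06,0.015,-0.25,0,0,0,1],
    [0.09,0.02,-0.38,0,0,0,1],
    [0.12,0.03,-0.5,0,0,0,1],
    [0.12,0.03,-0.5,0,0,0,1]
  ]
}}

```text
time_s: 24.5
position: [0.5422, 0.0017, 0.1663]
tcp_rot: [-0.344, 2.782, 0.049]
force: [0.3, 0.5, -1.2]
finger_gap: 0.0097
grasp_force: 30.0
```

Call:
{"method": "servo_tool", "body": {
  "commands": [
    [0.44,0.11,0.02,-0.013,0.051,0,1],
    [0.88,0.22,0.02,-0.026,0.102,0,1],
    [1.33,0.34,-0.02,-0.039,0.154,0,1],
    [1.76,0.45,-0.06,-0.052,0.205,0,1],
    [1.76,0.45,-0.06,-0.052,0.205,0,1]
  ]
}}

```text
time_s: 25.0
position: [0.5604, 0.0064, 0.1656]
tcp_rot: [-0.37, 2.992, 0.013]
force: [-2.5, -1.1, 3.1]
finger_gap: 0.0096
grasp_force: 30.0
```

```bash
python3 look2.py t9
```

```text
[560.4   6.4 165.6] [-0.37   2.992  0.013] [-2.5 -1.1  3.1] [ 0.53  0.67 -0.9   1.94  0.79  0.77  1.01]
tcp local [ 12.6 -26.4 165.6] tool z [ 0.127 -0.007 -0.992] lean deg 7.3
tool-frame front pts
 [[18.8 -0.2 27.7 30. ]
 [19.7 -0.2 34.1 24. ]
 [20.5 -0.6 40.1 20. ]
 [21.4 -0.6 45.8 19. ]
 [22.1 -0.6 51.8 19. ]
 [23.3 -0.6 58.1 19. ]
 [23.9 -0.6 64.  15. ]
 [27.5 -0.6 69.8 19. ]
 [25.3 -0.2 75.3 17. ]
 [23.6  2.3 82.9  4. ]] zmax 83.4
leg tip local [ -0.3 -27.5  79.9] dir [ 0.001 -0.007 -1.   ] leg lean deg 0.0
-29 [ 0 -1 -1  0 -1  1 -1 -1 -6 -3  0  1  5  7 10 12 14 17 19 21 25 25]
-27 [ 0  0  0  0  0  0  1  1 -6 -4  1  2  4  6 11 13 15 17 20 23 25 27]
-25 [ -1   0   1   1   0 -99   1   0 -13 -12 -13 -17 -11  -6   0   0   0   0
   1   0   0   0]
bracket fit 3921 [5.41774e+02 2.89640e+01 2.44000e-01 1.09400e+00]
```

Call:
{"method": "servo_tool", "body": {
  "commands": [
    [0.25,0.065,-0.04,-0.0074,0.029,0,1],
    [0.5,0.125,-0.1,-0.0147,0.058,0,1],
    [0.75,0.19,-0.15,-0.022,0.087,0,1],
    [1.0,0.25,-0.21,-0.0295,0.116,0,1],
    [1.0,0.25,-0.21,-0.0295,0.116,0,1]
  ]
}}

```text
time_s: 25.55
position: [0.5699, 0.0087, 0.1634]
tcp_rot: [-0.386, 3.108, -0.011]
force: [-0.3, 0.6, 0.3]
finger_gap: 0.01
grasp_force: 30.0
```

Call:
{"method": "servo_tool", "body": {
  "commands": [
    [-0.25,-0.065,0.04,0.0074,-0.029,0,1],
    [-0.5,-0.125,0.1,0.0147,-0.058,0,1],
    [-0.75,-0.19,0.15,0.022,-0.087,0,1],
    [-0.75,-0.19,0.15,0.022,-0.087,0,1],
    [-0.75,-0.19,0.15,0.022,-0.087,0,1]
  ]
}}

```text
time_s: 26.05
position: [0.5624, 0.0067, 0.1657]
tcp_rot: [-0.375, 3.019, 0.006]
force: [1.5, 0.8, -0.5]
finger_gap: 0.0095
grasp_force: 30.0
```

```bash
python3 look2.py t10
```

```text
[562.4   6.7 165.7] [-0.375  3.019  0.006] [ 1.5  0.8 -0.5] [ 0.52  0.69 -0.9   1.91  0.77  0.81  1.03]
tcp local [ 14.6 -26.6 165.7] tool z [ 0.099 -0.008 -0.995] lean deg 5.7
tool-frame front pts
 [[18.7 -0.2 27.9 26. ]
 [19.7 -0.3 34.2 24. ]
 [20.3 -0.3 40.  23. ]
 [21.4 -0.3 45.7 22. ]
 [22.3 -0.6 52.1 18. ]
 [22.8 -0.6 58.1 15. ]
 [23.7 -0.6 63.7 17. ]
 [25.7 -0.2 70.5 28. ]
 [24.3 -0.2 75.   5. ]] zmax 83.9
leg tip local [ -1.  -27.5  79.9] dir [-0.037 -0.008 -0.999] leg lean deg -2.1
-29 [ 0  0 -1  1 -1  0  0  0  1 -1 -1  1  2  6  8 13 13 17 19 21 25 27]
-27 [ 0 -1  0  1  0  1 -1  0  0 -1 -1  2  4  7  8 14 15 19 20 22 25 27]
-25 [ -1   0   0   0   1   0   0   1   0  -1 -13 -14 -14 -10  -8  -1   0   0
   0   1   0   1]
bracket fit 3893 [5.41773e+02 2.89520e+01 2.43000e-01 1.29100e+00]
```

Call:
{"method": "servo_tool", "body": {
  "commands": [
    [-0.12,-0.03,0.02,0.0037,-0.0145,0,1],
    [-0.22,-0.055,0.04,0.0074,-0.029,0,1],
    [-0.22,-0.055,-0.15,0.0074,-0.029,0,1],
    [-0.22,-0.055,-0.3,0.0074,-0.029,0,1],
    [-0.22,-0.055,-0.3,0.0074,-0.029,0,1]
  ]
}}

```text
time_s: 26.6
position: [0.5601, 0.0062, 0.1621]
tcp_rot: [-0.371, 2.991, 0.012]
force: [0.7, 0.4, -0.8]
finger_gap: 0.0099
grasp_force: 30.0
```

Call:
{"method": "servo_tool", "body": {
  "commands": [
    [0,0,-0.15,0,0,0,1],
    [0,0,-0.3,0,0,0,1],
    [0,0,-0.45,0,0,0,1],
    [0,0,-0.45,0,0,0,1],
    [0,0,-0.45,0,0,0,1]
  ]
}}

```text
time_s: 27.1
position: [0.5604, 0.0063, 0.1578]
tcp_rot: [-0.371, 2.99, 0.013]
force: [1.4, 0.4, -0.0]
finger_gap: 0.0097
grasp_force: 30.0
```

```bash
python3 look2.py t11
```

```text
[560.4   6.3 157.8] [-0.371  2.99   0.013] [ 1.4  0.4 -0. ] [ 0.52  0.68 -0.88  1.95  0.8   0.75  1.  ]
tcp local [ 12.6 -26.5 157.8] tool z [ 0.128 -0.008 -0.992] lean deg 7.4
tool-frame front pts
 [[18.6 -0.2 28.  25. ]
 [19.5 -0.2 34.  26. ]
 [20.3 -0.2 39.9 21. ]
 [21.2 -0.6 45.8 21. ]
 [22.  -0.6 52.1 18. ]
 [22.7 -0.6 57.7 16. ]
 [23.4 -0.2 63.9 24. ]] zmax 75.2
leg tip local [ -0.1 -27.3  80.3] dir [-0.003 -0.007 -1.   ] leg lean deg -0.2
-29 [ 0  0  0  1  0 -1  0 -1  0 -3 -2  0  3  5  8  9 12 14 19 20 21 25]
-27 [  0   0   0   0   1   1   0  -1   2  -4  -2 -99   4   5   9   9  12  16
  19  21  22  23]
-25 [  0  -1  -1  -1   0   0   0   0   1 -13 -13 -12 -12  -9  -4  -4   0   0
  -1   0   1   1]
bracket fit 4179 [5.41758e+02 2.89190e+01 2.43000e-01 1.21700e+00]
```

Call:
{"method": "servo_tool", "body": {
  "commands": [
    [0,0,-0.15,0,0,0,1],
    [0,0,-0.3,0,0,0,1],
    [0,0,-0.4,0,0,0,1],
    [0,0,-0.5,0,0,0,1],
    [0,0,-0.5,0,0,0,1]
  ]
}}

```text
time_s: 27.65
position: [0.5606, 0.0064, 0.1529]
tcp_rot: [-0.371, 2.99, 0.013]
force: [2.5, 0.4, 1.4]
finger_gap: 0.01
grasp_force: 30.0
```

Call:
{"method": "servo_tool", "body": {
  "commands": [
    [0,0,-0.1,0,0,0,1],
    [0,0,-0.2,0,0,0,1],
    [0,0,-0.3,0,0,0,1],
    [0,0,-0.4,0,0,0,1],
    [0,0,-0.4,0,0,0,1]
  ]
}}

```text
time_s: 28.15
position: [0.5607, 0.0064, 0.1488]
tcp_rot: [-0.371, 2.989, 0.013]
force: [4.3, 0.7, -1.4]
finger_gap: 0.0098
grasp_force: 30.0
```

Call:
{"method": "servo_tool", "body": {
  "commands": [
    [0.1,0.025,-0.1,0,0,0,1],
    [0.1,0.025,-0.2,0,0,0,1],
    [0.1,0.025,-0.3,0,0,0,1],
    [0.1,0.025,-0.4,0,0,0,1],
    [0.1,0.025,-0.4,0,0,0,1]
  ]
}}

```text
time_s: 28.65
position: [0.5607, 0.0063, 0.1442]
tcp_rot: [-0.371, 2.992, 0.013]
force: [4.5, 1.4, -3.9]
finger_gap: 0.0097
grasp_force: 30.0
```

```bash
python3 look2.py t12
python3 - <<'E'
from h import *
im,d,P,K,T=grab("side");np.savez("/tmp/s12.npz",im=im,d=d,P=P,K=K,T=T)
save("s12.png",cv2.resize(im[140:250,210:350],None,fx=5,fy=5,interpolation=cv2.INTER_CUBIC))
E
```

```text
[560.7   6.3 144.2] [-0.371  2.992  0.013] [ 4.5  1.4 -3.9] [ 0.5   0.7  -0.86  1.96  0.83  0.72  0.98]
tcp local [ 12.9 -26.6 144.2] tool z [ 0.127 -0.007 -0.992] lean deg 7.3
tool-frame front pts
 [[18.6 -0.2 28.1 26. ]
 [19.3 -0.2 33.8 22. ]
 [20.2 -0.2 39.7 24. ]
 [21.  -0.3 45.9 20. ]
 [21.2 -0.2 51.7 16. ]] zmax 62.2
leg tip local [  0.8 -27.2  79.9] dir [ 0.012 -0.007 -1.   ] leg lean deg 0.7
-29 [ 0  1 -1  1  1  0  0 -1 -1 -1 -5 -2  0  2  4  8 11 12 13 16 20 22]
-27 [ 0  0 -1  0  0  2  0  0  0 -1 -3 -1  1  4  6 10 11 13 15 18 21 22]
-25 [ -1   0   0  -1   0   0   0  -1   0   0 -14 -14 -10  -8  -5  -5   5   9
  11  13  15  18]
bracket fit 4645 [5.4168e+02 2.8915e+01 2.4300e-01 1.3260e+00]
```

Call:
{"method": "servo_tool", "body": {
  "commands": [
    [0,0,-0.1,0,0,0,1],
    [0,0,-0.2,0,0,0,1],
    [0,0,-0.3,0,0,0,1],
    [0,0,-0.4,0,0,0,1],
    [0,0,-0.4,0,0,0,1]
  ]
}}

```text
time_s: 29.25
position: [0.5606, 0.0062, 0.1404]
tcp_rot: [-0.371, 2.992, 0.012]
force: [3.8, 0.8, -1.8]
finger_gap: 0.0097
grasp_force: 30.0
```

Call:
{"method": "servo_tool", "body": {
  "commands": [
    [0,0,-0.05,0,0,0,1],
    [0,0,-0.1,0,0,0,1],
    [0,0,-0.15,0,0,0,1],
    [0,0,-0.2,0,0,0,1],
    [0,0,-0.2,0,0,0,1]
  ]
}}

```text
time_s: 29.75
position: [0.5606, 0.0062, 0.1385]
tcp_rot: [-0.371, 2.992, 0.012]
force: [2.2, -0.2, -1.4]
finger_gap: 0.0098
grasp_force: 30.0
```

Call:
{"method": "servo_tool", "body": {
  "commands": [
    [0,0,-0.05,0,0,0,1],
    [0,0,-0.1,0,0,0,1],
    [0,0,-0.15,0,0,0,1],
    [0,0,-0.2,0,0,0,1],
    [0,0,-0.2,0,0,0,1]
  ]
}}

```text
time_s: 30.25
position: [0.5605, 0.0062, 0.1365]
tcp_rot: [-0.371, 2.992, 0.012]
force: [0.9, -0.9, -0.5]
finger_gap: 0.0097
grasp_force: 30.0
```

Call:
{"method": "servo_tool", "body": {
  "commands": [
    [0,0,-0.05,0,0,0,1],
    [0,0,-0.1,0,0,0,1],
    [0,0,-0.1,0,0,0,1],
    [0,0,-0.1,0,0,0,1],
    [0,0,-0.1,0,0,0,1]
  ]
}}

```text
time_s: 30.75
position: [0.5611, 0.0064, 0.1358]
tcp_rot: [-0.371, 2.991, 0.012]
force: [-0.6, -0.5, -0.5]
finger_gap: 0.0095
grasp_force: 30.0
```

Call:
{"method": "servo_tool", "body": {
  "commands": [
    [0,0,-0.05,0,0,0,1],
    [0,0,-0.1,0,0,0,1],
    [0,0,-0.1,0,0,0,1],
    [0,0,-0.1,0,0,0,1],
    [0,0,-0.1,0,0,0,1]
  ]
}}

```text
time_s: 31.25
position: [0.5613, 0.0065, 0.135]
tcp_rot: [-0.371, 2.99, 0.012]
force: [-0.4, -0.6, 2.1]
finger_gap: 0.0099
grasp_force: 30.0
```

```bash
python3 look2.py t13
python3 - <<'E'
from h import *
im,d,P,K,T=grab("side");np.savez("/tmp/s13.npz",im=im,d=d,P=P,K=K,T=T)
hsv=cv2.cvtColor(im,cv2.COLOR_RGB2HSV);Q=P*1000
m=(hsv[...,0]>8)&(hsv[...,0]<30)&(hsv[...,1]>80)&(abs(Q[...,0]-550)<40)&(abs(Q[...,1])<25)
print(m.sum(),Q[m].min(0).round(1),Q[m].max(0).round(1)); q=Q[m];print(q[np.argsort(q[:,2])][::4].round(0).tolist())
E
```

```text
[561.3   6.5 135. ] [-0.371  2.99   0.012] [-0.4 -0.6  2.1] [ 0.49  0.71 -0.85  1.96  0.85  0.71  0.96]
tcp local [ 13.5 -26.5 135. ] tool z [ 0.128 -0.008 -0.992] lean deg 7.4
tool-frame front pts
 [[18.7 -0.2 28.1 24. ]
 [19.5 -0.2 33.4 24. ]
 [20.4 -0.2 39.8 27. ]
 [20.6 -0.6 44.3  5. ]
 [17.8  2.  52.1  4. ]] zmax 54.0
leg tip local [  3.9 -27.2  79.3] dir [ 0.147 -0.008 -0.989] leg lean deg 8.4
-29 [ 0  0  0  0  1  0  0  0  1  0 -6 -1  0  3  5  7  8 10 14 16 18 20]
-27 [ 0  0  0  1  0  0  1  1  0  0 -5 -1  0  4  7  8  9 11 15 17 18 21]
-25 [  1   0   0   0  -1 -99  -1   1   1   0 -14 -13 -10   0   3   4   7   7
  12  13  15  17]
bracket fit 5046 [5.41678e+02 2.88570e+01 2.44000e-01 1.39700e+00]
103 [516.7 -20.4  45.5] [561.7  20.2 242.8]
[[549.0, 1.0, 46.0], [558.0, 2.0, 93.0], [549.0, 2.0, 96.0], [555.0, 3.0, 100.0], [556.0, 8.0, 102.0], [558.0, 2.0, 105.0], [547.0, -1.0, 109.0], [548.0, 1.0, 119.0], [561.0, 11.0, 123.0], [550.0, -1.0, 126.0], [547.0, 4.0, 130.0], [548.0, 0.0, 132.0], [552.0, 3.0, 135.0], [554.0, 5.0, 139.0], [555.0, 7.0, 140.0], [522.0, 3.0, 217.0], [517.0, 2.0, 222.0], [520.0, 3.0, 226.0], [527.0, 5.0, 227.0], [526.0, 4.0, 230.0], [527.0, 10.0, 232.0], [529.0, 12.0, 233.0], [526.0, 16.0, 235.0], [531.0, -5.0, 236.0], [525.0, 11.0, 238.0], [522.0, 9.0, 242.0]]
```

Call:
{"method": "servo_tool", "body": {
  "commands": [
    [0,0,-0.05,0,0,0,1],
    [0,0,-0.1,0,0,0,1],
    [0,0,-0.1,0,0,0,1],
    [0,0,-0.1,0,0,0,1],
    [0,0,-0.1,0,0,0,1]
  ]
}}

```text
time_s: 31.85
position: [0.5614, 0.0066, 0.1345]
tcp_rot: [-0.371, 2.99, 0.012]
force: [-1.5, -0.8, 8.0]
finger_gap: 0.0097
grasp_force: 30.0
```

Call:
{"method": "servo_tool", "body": {
  "commands": [
    [0,0,0.1,0,0,0,1],
    [0,0,0.1,0,0,0,0.7],
    [0,0,0.1,0,0,0,0.7],
    [0,0,0.1,0,0,0,0.7],
    [0,0,0.1,0,0,0,0.7]
  ]
}}

```text
time_s: 32.35
position: [0.561, 0.0064, 0.1346]
tcp_rot: [-0.371, 2.991, 0.013]
force: [-0.6, -0.9, 0.4]
finger_gap: 0.0283
grasp_force: 0.0
```

Call:
{"method": "servo_tool", "body": {
  "commands": [
    [0,0,0.5,0,0,0,0.7],
    [0,0,2,0,0,0,0.7],
    [-0.5,-0.12,5,0,0,0,0.7],
    [-1.5,-0.4,9,0,0,0,0.7],
    [-2,-0.5,11,0,0,0,0.7]
  ]
}}

```text
time_s: 32.85
position: [0.5415, 0.0021, 0.2478]
tcp_rot: [-0.372, 2.988, 0.012]
force: [-0.0, 0.5, 0.2]
finger_gap: 0.0283
grasp_force: 0.0
```

Call:
{"method": "servo_tool", "body": {
  "commands": [
    [-2,-3,1,0,0,0,0.7],
    [-4,-6,2,0,0,0,0.7],
    [-4,-9,2,0,0,0,0.7],
    [-4,-9,2,0,0,0,0.7],
    [-4,-9,2,0,0,0,0.7]
  ]
}}

```text
time_s: 33.35
position: [0.5011, -0.0889, 0.2651]
tcp_rot: [-0.369, 2.99, 0.013]
force: [0.3, 0.6, 0.5]
finger_gap: 0.0285
grasp_force: 0.0
```

Run:
```python
from h import *
o=[]
for n,(x,y,w,h) in dict(side=(225,150,110,90),wrist=(0,0,560,420)).items():
    im,d,P,K,T=grab(n);hsv=cv2.cvtColor(im,cv2.COLOR_RGB2HSV);Q=P*1000
    c,s=np.cos(.248),np.sin(.248);B=np.array([[c,s,0],[-s,c,0],[0,0,1]]);L=(Q-[541.7,28.9,0])@B.T
    m=(hsv[...,0]>8)&(hsv[...,0]<30)&(hsv[...,1]>80)&(abs(L[...,0])<45)&(abs(L[...,1]+27)<15)&(Q[...,2]>30)&(Q[...,2]<160)
    q=L[m];print(n,m.sum(),q.min(0).round(1) if len(q) else "",q.max(0).round(1) if len(q) else "")
    if len(q):
        v,u=np.argwhere(m).mean(0).astype(int);v0,u0=max(0,v-45),max(0,u-40)
        o.append(cv2.resize(im[v0:v0+90,u0:u0+80],(400,450),interpolation=cv2.INTER_CUBIC))
save("final.png",np.hstack(o)); st=env.get_state();print(st["time_s"],st["force"])
```

```text
side 73 [ -5.9 -32.8  45.2] [ 22.6 -18.6 143.6]
wrist 370 [ -3.6 -32.3  46.4] [ 22.3 -16.2 144.6]
33.45 [ 0.4604592   0.64872384 -0.17587085]
```

View pics/final.png

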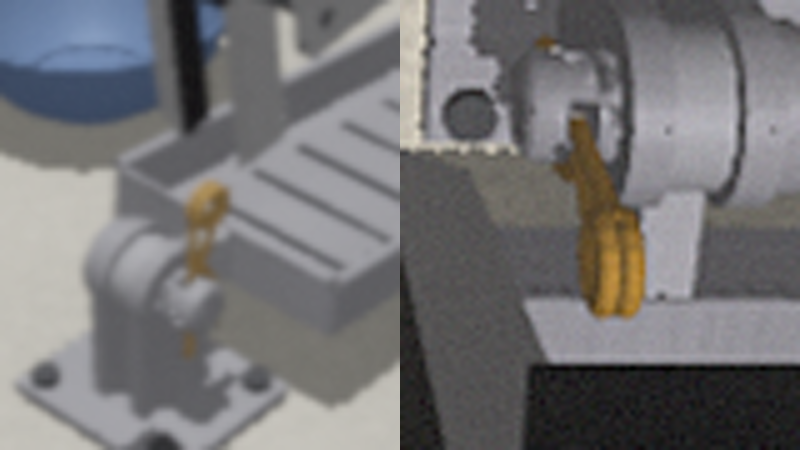

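The picture shows the clip on the pin, with the straight leg emerging below the shaft and the loop upright. Its leg tip is at 46 mm and its top at 144.6 mm, which match the fully home values. The gripper is clear.

```bash
python3 -c "
from rig import env
print(env.finish_job())"
```

```text
the job is handed in; nothing more can be done
None
```

The job is handed in: the pin was pushed home against its stop, and the R-clip was pressed on until it stopped hard against the shaft (about 8 N), then let go, all within about 33.5 s of the 72 s allowed.

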